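# Put the hand tools and setting blocks away at the end of the lesson

## Robot

A 6-joint arm with a two-finger parallel gripper is mounted at the origin on the work surface. World frame = base frame: x ahead of the robot, y to its left, z up, the work surface at z = 0. Lengths are in m, angles in degrees, forces in N, time in s.
With the tool pointing down it reaches from about 0.4 to 0.825 m from the base axis. Payload 7 kg.
Tool frame: the origin (TCP) lies at the very end of the fingers, on their centre line; the grasp point (between the pads) lies r.pinch_z behind it (r.pinch_z is the distance from the TCP to the grasp point, in m); z points along the fingers, y is the direction in which the jaws open and shut (so a half turn about z gives the same grasp; the last joint's range is limited). The gripper opens to 88 mm and grips with 3 to 60 N. Pads are 19 mm wide; open, the fingers measure 130 mm over their backs; the gripper's body (78 mm by 193 mm) begins 47 mm behind the grasp point.
Start: joints at [-48.123, 20.546, 0.682, 0, -70.136, -16.507], TCP at [0.289, -0.61, 0.227] pointing down, gripper open.
Joint ranges: [-176.03, 176.03], [-82.01, 121.73], [-58.28, 71.71], [-173.87, 95.51], [-174.79, -0.11], [-173.66, 173.66]. Speed limits (degrees/s): [136.94, 136.94, 172.46, 180, 180, 180].

## Interface

Orientations are given as [roll, pitch, yaw] about the fixed x, y, z axes, in that order (R = Rz(yaw) Ry(pitch) Rx(roll)).
In Python, from plant import r gives the robot as it stands. The module is installed in compiled form; this text tells all that it offers.
- The arm moves only by the tool servo_tool, never from a script. Its argument "steps" is a list of rows, each a list of 5 numbers: the finger opening in cm, from 0 to 8.76, then the shift along the tool's x, y, z in cm, then the turn about the tool's z in degrees. In form: [[fingers, x, y, z, spin], ...]. A call has 1 to 8 rows; each row shifts and turns the commanded pose from where the row before left it, along the tool's axes as they then stand; what a row does not reach is not made up. A row lasts 1/8 s, in which the tool goes at most 62.5 mm and 10.7 degrees, less where a joint would pass 70% of its speed; a pose out of reach is approached as far as the arm can. A call with a gripper value outside its range is refused whole. The fingers move at their own pace and stop on an object; "squeeze" is the grip in N (left out, the last holds). Time passes only in rows, so rows that do not move let the fingers close. It gives the time, the measured TCP pose, the force and the opening at its end, in the units of the state.
- r.get_state(): the state, without advancing time (a new reading comes with each control period).
- r.capture(name): name is "side" or "top"; returns the picture (400x640x3 uint8, red, green, blue); there is no depth.
- r.calibration(name): a dict with "K" (3x3 intrinsics, pixels), "rvec" (rotation vector, rad) and "tvec" (3), from world to camera coordinates, as OpenCV has them. Camera axes: x right, y down, z forward; pixel columns grow to the right and rows downward; lengths in m; the calibration is good to about 2 mm. A picture is of the moment at which its call begins. calibration takes no time and is no camera call.
- r.close_job(): hands the job in, once; it reports no verdict.
The state is a dict: "time_s": time; "joints": joint angles; "qd": joint speeds; "joint_torque": joint torques, N m; "tcp_pos": TCP position; "eef_rot": TCP orientation; "contact_force": force on the tool from outside, world axes, zero at the start; "moment": the same for the moment, N m; "gripper_width": finger opening in m.
Only numpy, scipy, OpenCV 4.12 (cv2) and the standard library are available. Lean on these libraries where they do the work, as an engineer would, in place of code of your own. Each camera call takes 0.05 s, during which the arm holds its last target.

## Task

Put the bench in order at the end of the lesson: set each steel setting block that is lying out fully down into the slot in the wooden case that is cut to its shape, and shut the case's lid. Stand every loose hand tool (screwdriver, chisel, file, awl - whichever are out) in the pockets of the wooden tool block, tip down and handle up, and leave the hammer, the glue bottle and the tape where they are.

Things in the scene. Friction and masses are not known exactly. Their poses are not given: they have to be found in the camera images.
- block: beech tool block, fixed to the bench, 62 (its x) x 232 (its y) x 95 high, with a row along its y of four square pockets 32 x 32 (mouth bevelled by 3), open at the top; the pocket floors lie 11 above its underside (84 deep), pocket centres at y = -84, -28, 28 and 84. Origin: centre of the underside; z up, its -x face looks roughly towards the robot.
- driver: flat-bladed screwdriver: square black plastic handle, round steel shank 7 thick ending in a 9 x 3 blade. Handle 100 long and 26 x 26, the whole tool 190 long, about 0.11 kg with its balance point inside the handle; lies flat on the bench at the start. Origin: centre of the handle, on its axis; x points along the tool to the tip. May be absent.
- driver_tip (a point): the tip of the driver, on its axis 140 from the handle's centre.
- chisel: wood chisel: square wooden handle, 10 thick neck, then a flat steel blade 18 wide and 4 thick. Handle 105 long and 25 x 25, the whole tool 195 long, about 0.11 kg with its balance point inside the handle; lies flat on the bench at the start. Origin: centre of the handle, on its axis; x points along the tool to the tip. May be absent.
- chisel_tip (a point): the tip of the chisel, on its axis 142.5 from the handle's centre.
- file: hand file: square wooden handle, 8 thick neck, then a flat dark steel blade 20 wide and 5 thick. Handle 95 long and 24 x 24, the whole tool 190 long, about 0.11 kg with its balance point inside the handle; lies flat on the bench at the start. Origin: centre of the handle, on its axis; x points along the tool to the tip. May be absent.
- file_tip (a point): the tip of the file, on its axis 142.5 from the handle's centre.
- awl: awl: short thick square wooden handle, round steel shank 8 thick ending in a 16 long point. Handle 85 long and 28 x 28, the whole tool 171 long, about 0.11 kg with its balance point inside the handle; lies flat on the bench at the start. Origin: centre of the handle, on its axis; x points along the tool to the tip. May be absent.
- awl_tip (a point): the tip of the awl, on its axis 128.5 from the handle's centre.
- case: dark wooden case without its lid, fixed to the bench, outside 132 (its x) x 252 (its y) x 54 high, walls and floor 6 thick. Origin: centre of the underside; z up; the lid is hinged along the top of its +x wall. Inside stand three light wooden trays side by side along its y, in any order.
- bar: steel setting bar, a plain rectangular block 75 (its x) x 22 (its y) x 34 high, about 0.42 kg, loose, standing on its underside on the bench at the start. Origin: centre of the underside; z up. May be absent.
- bar_slot (a point): centre of the floor of the slot for the bar: a fitted recess 80 (its x) x 27 (its y), 16 deep with a 2 bevel, in the top of a wooden tray in the case; its floor is 12 above the bench, the tray's top 28, so a seated block stands 18 proud and 8 below the case's rim. Axes as the case's (x across it, towards the hinge).
- vee: steel V-block 52 (its x) x 34 (its y) x 34 high, with a V groove 22 wide and 11 deep along its x in the top, about 0.33 kg, loose, standing on its underside on the bench at the start. Origin: centre of the underside; z up. May be absent.
- vee_slot (a point): centre of the floor of the slot for the vee: a fitted recess 57 (its x) x 39 (its y), 16 deep with a 2 bevel, in the top of a wooden tray in the case; its floor is 12 above the bench, the tray's top 28, so a seated block stands 18 proud and 8 below the case's rim. Axes as the case's (x across it, towards the hinge).
- disc: steel setting disc, a plain upright round block 40 in diameter and 34 high, about 0.32 kg, loose, standing on its underside on the bench at the start. Origin: centre of the underside; z up. May be absent.
- disc_slot (a point): centre of the floor of the slot for the disc: a fitted recess 45 in diameter, 16 deep with a 2 bevel, in the top of a wooden tray in the case; its floor is 12 above the bench, the tray's top 28, so a seated block stands 18 proud and 8 below the case's rim. Axes as the case's (x across it, towards the hinge).
- lid (a joint): the case's lid, 132 x 252 and 8 thick, 0.22 kg: 0 is shut, grows as it opens, stop at 2.05 rad (1.57 is upright). A stiff hinge: it stays at whatever angle it is left (about 0.22 N m to move it). It starts open, leaning back past upright.
- lid_edge (a point): middle of the lid's free edge, half-way through its thickness; 132 from the hinge line.
- lid_hinge (a point): middle of the hinge line, at the top of the case's +x wall, on the lid's inner face (the lid's 8 thickness lies on the outer side, which is uppermost when shut).
- hammer: bystander: hammer lying on the bench, 260 long, loose. Origin: under its middle; x along the handle to the head. Leave it alone.
- glue: bystander: standing white bottle, 52 in diameter and 150 high, loose. Origin: centre of the underside. Leave it alone.
- tape: bystander: roll of tape lying flat, 96 in diameter and 24 high, loose. Origin: centre of the underside. Leave it alone.
Things that resemble listed ones, but are neither listed nor needed, are in the scene too. What is shaped like the awl but orange or turquoise is not meant.

How it is judged:
By the outcome, as a careful person would: the job done as asked, in the order asked, and still so for the second after the job is handed in, with the robot touching nothing.
Of driver, chisel, file, awl only 3 to 4 are there at a start; the rules pass over those that are not, and their reading is None.
Of bar, vee, disc only 2 to 3 are there at a start; the rules pass over those that are not, and their reading is None.
At some moment in a run one of driver, chisel, file, awl, bar, vee, disc may be knocked a few centimetres aside while the robot is not near it.
It also fails if it takes over 210 s, if anything falls off the work surface, if the arm or the gripper's body presses on something with over 40 N, if the wrist force passes 120 N, or if a joint passes its speed limit or range.

## Working session

There is one attempt and no reset: what is moved stays moved. The work goes in short steps, Python scripts to look and compute and a tool call to move; the robot and the scene stay as the last step left them, time stands still between calls to the robot, and variables do not carry over. Pictures are saved under pics/ and viewed, and the job is handed in when it is done.

Besides the shell and the picture viewer there is one more tool, called after "Emit:" by a JSON object that holds its "op" and its "data", one argument or row to a line. servo_tool: Moves the arm, as the interface text tells. Its arguments: {"type":"object","properties":{"steps":{"type":"array","items":{"type":"array","items":{"type":"number"}}},"squeeze":{"type":"number"}},"required":["steps"]}

```bash
mkdir -p pics; ls; python3 - <<'E'
from plant import r
import cv2
s=r.get_state()
for k,v in s.items(): print(k,v)
print(r.pinch_z)
for n in("top","side"):
    im=r.capture(n); cv2.imwrite(f"pics/{n}0.png",im[:,:,::-1]); c=r.calibration(n); print(n,c)
E
```

```text
pics
time_s 0.0
joints [-4.81225511e+01  2.05907828e+01  6.31873126e-01 -2.05276099e-02
 -7.01373443e+01 -1.65060102e+01]
qd [ 0.02359701  0.12818734  0.01262003  0.00667683 -0.07136733  0.01527171]
joint_torque [ 8.72300570e-04 -5.82718885e+01  2.93068010e+01  6.99769601e+00
  6.82326776e-03 -1.58555595e-04]
tcp_pos [ 0.2889659  -0.60944584  0.22561435]
eef_rot [ 1.79902230e+02 -8.84807204e-03 -1.54635545e+02]
contact_force [ 0.40838532 -0.43351173 -0.6543951 ]
moment [0.02900165 0.00401306 0.00010044]
gripper_width 0.08760014792921748
0.0188
top {'K': array([[511.55528692,   0.        , 316.73586535],
       [  0.        , 511.55528692, 192.98392665],
       [  0.        ,   0.        ,   1.        ]]), 'rvec': array([ 2.19016255, -2.17167605,  0.10905378]), 'tvec': array([-0.01871003,  0.4411059 ,  1.77587423])}
side {'K': array([[394.69074979,   0.        , 323.4224669 ],
       [  0.        , 394.69074979, 201.17385646],
       [  0.        ,   0.        ,   1.        ]]), 'rvec': array([ 0.14528558, -2.72487249,  1.40678781]), 'tvec': array([0.46771464, 0.08687061, 1.09769592])}
```

View pics/top0.png

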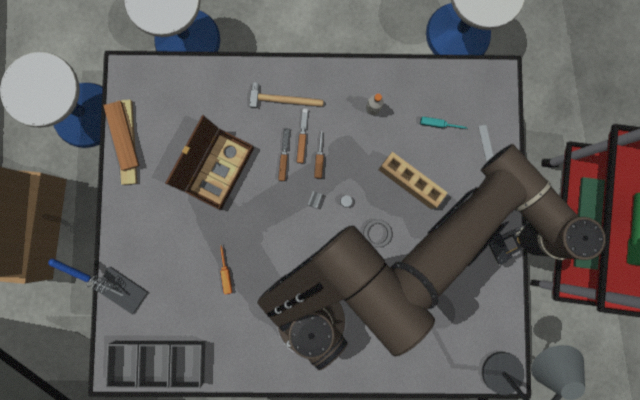

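View pics/side0.png

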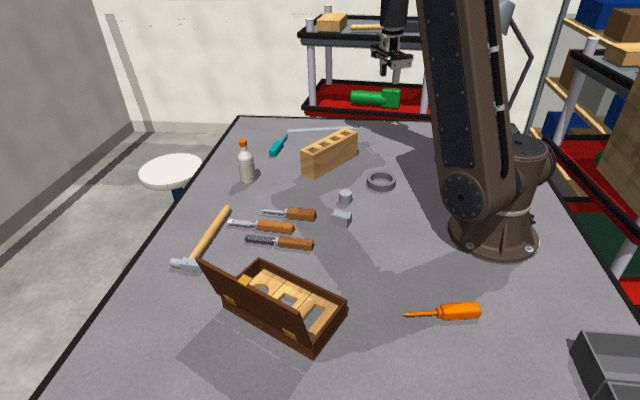

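The pictures show three tools at about top (284,153), (303,135) and (319,155). The vee is at (316,199), the disc at (346,200), the case at (212,163) with three trays and the pocket block at (414,180). The lookalikes are turquoise at (441,123) and orange at (226,270).

```bash
cat > h.py <<'E'
import numpy as np, cv2
from plant import r
def cam(n):
    c=r.calibration(n); return c["K"],np.array(c["rvec"],float).reshape(3),np.array(c["tvec"],float).reshape(3)
def proj(n,P):
    K,rv,t=cam(n); return cv2.projectPoints(np.array(P,float).reshape(-1,1,3),rv,t,K,None)[0].reshape(-1,2)
def ray(n,uv):
    K,rv,t=cam(n); R=cv2.Rodrigues(rv)[0]
    uv=np.array(uv,float).reshape(-1,2); d=np.c_[uv,np.ones(len(uv))]@np.linalg.inv(K).T@R
    return -R.T@t,d
def onz(n,uv,z):
    o,d=ray(n,uv); return o+d*((z-o[2])/d[:,2])[:,None]
def shot(n): return r.capture(n)[:,:,::-1].copy()
def crop(im,x0,y0,x1,y1,s,f):
    c=cv2.resize(im[y0:y1,x0:x1],None,fx=s,fy=s,interpolation=cv2.INTER_CUBIC)
    for x in range((x0//10+1)*10,x1,10): cv2.putText(c,str(x),(int((x-x0+.5)*s),8),0,.3,(0,255,255));cv2.line(c,(int((x-x0+.5)*s),9),(int((x-x0+.5)*s),13),(0,255,255))
    for y in range((y0//10+1)*10,y1,10): cv2.putText(c,str(y),(0,int((y-y0+.5)*s)),0,.3,(0,255,255))
    cv2.imwrite(f,c)
E
python3 - <<'E'
from h import *
im=cv2.imread("pics/top0.png")
crop(im,150,90,350,220,4,"pics/c1.png")
crop(im,300,110,460,220,5,"pics/c2.png")
im=cv2.imread("pics/side0.png")
crop(im,190,180,360,360,4,"pics/c3.png") if 0 else crop(im,190,200,360,350,4,"pics/c3.png")
print(onz("top",[[316,199],[346,200],[284,170],[303,150],[319,165],[212,163],[414,180],[226,270],[377,232]],0.02))
E
```

```text
[[ 0.42002897 -0.01255689  0.02      ]
 [ 0.41744189 -0.11781553  0.02      ]
 [ 0.52144516  0.10095531  0.02      ]
 [ 0.59334614  0.03480864  0.02      ]
 [ 0.5403908  -0.02216335  0.02      ]
 [ 0.54387854  0.35455827  0.02      ]
 [ 0.49025726 -0.3574851   0.02      ]
 [ 0.17116815  0.29652012  0.02      ]
 [ 0.30639143 -0.22641718  0.02      ]]
```

View pics/c1.png

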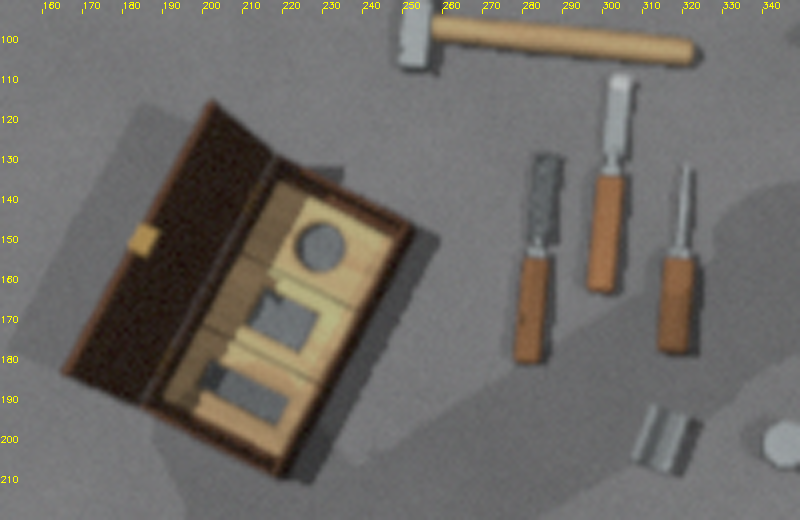

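View pics/c2.png

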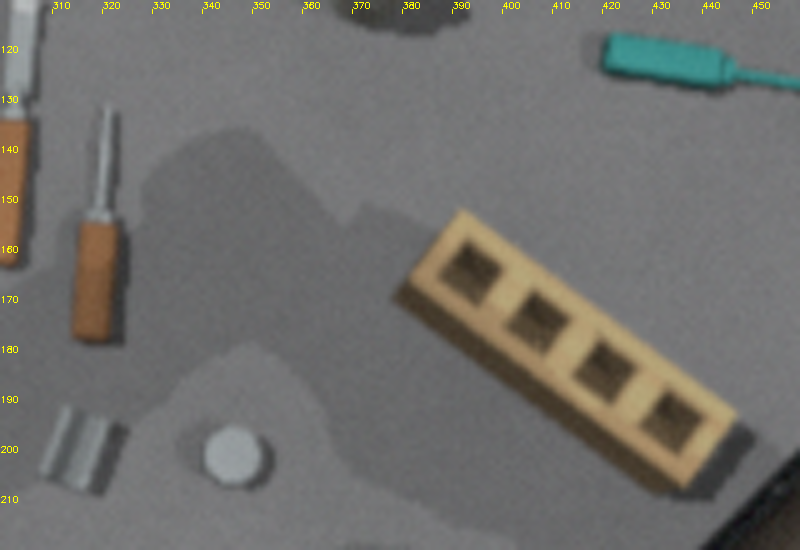

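View pics/c3.png

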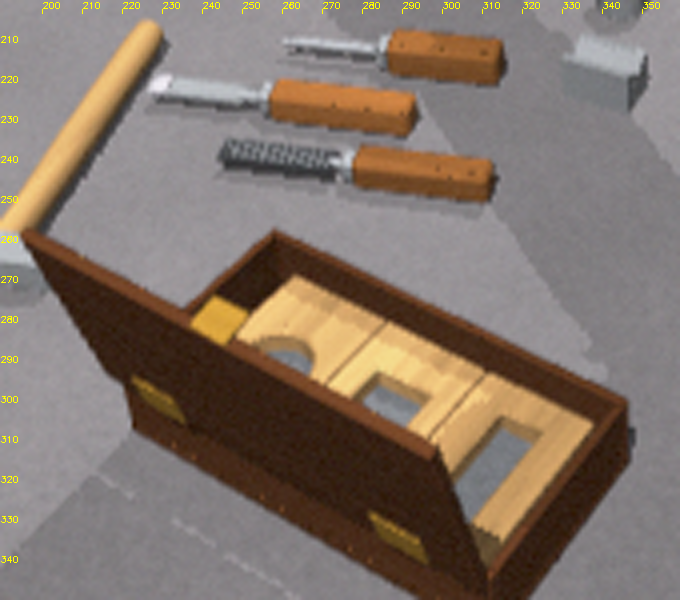

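Candidates in the top view:
- **Awl:** the brown one at (319,155). Turquoise (441,123) and orange (226,270) are decoys.
- **File:** (284,153), dark hatched blade.
- **Chisel:** (303,135), bright flat blade.
- **Vee:** grooved block at (316,199).
- **Disc:** (346,200). The tape at (377,232) is a ring, so it can't be confused.

The crops confirm these. The driver and bar are not in view, so I'll look again once the arm has moved. Measurements next.

```bash
python3 - <<'E'
from h import *
im=cv2.imread("pics/top0.png")
o,_=ray("top",[[0,0]]);print("cam",o)
hsv=cv2.cvtColor(im,cv2.COLOR_BGR2HSV)
def px(*p):
    for a in p: print(a,im[a[1],a[0]],hsv[a[1],a[0]])
px((284,170),(303,150),(319,165),(316,199),(346,200),(228,152),(222,168),(212,190),(240,150),(284,140),(304,120),(350,180),(340,120),(420,175),(414,180),(250,150),(235,170))
# handles: saturated orange-brown
def comp(m,box):
    mm=np.zeros_like(m); x0,y0,x1,y1=box; mm[y0:y1,x0:x1]=m[y0:y1,x0:x1]
    cs,_=cv2.findContours(mm,cv2.RETR_EXTERNAL,cv2.CHAIN_APPROX_NONE); return max(cs,key=cv2.contourArea)
hand=((hsv[...,0]<20)&(hsv[...,1]>110)&(hsv[...,2]>70)).astype(np.uint8)*255
S=4
for n,b in dict(file=(270,150,292,185),chisel=(292,128,312,168),awl=(309,148,330,182)).items():
    x0,y0,x1,y1=b
    up=cv2.resize(im[y0:y1,x0:x1],None,fx=S,fy=S,interpolation=cv2.INTER_CUBIC)
    h=cv2.cvtColor(up,cv2.COLOR_BGR2HSV); m=((h[...,0]<25)&(h[...,1]>100)&(h[...,2]>60)).astype(np.uint8)
    c=max(cv2.findContours(m,0,1)[0],key=cv2.contourArea); R=cv2.boxPoints(cv2.minAreaRect(c))
    R=(R+.5)/S-.5+[x0,y0]; W=onz("top",R,0.018); print(n,W.mean(0),np.round(W[:,:2],4).tolist(), np.linalg.norm(np.diff(W,axis=0),axis=1))
for n,b in dict(vee=(305,188,328,212),disc=(335,190,356,212)).items():
    x0,y0,x1,y1=b
    up=cv2.resize(im[y0:y1,x0:x1],None,fx=S,fy=S,interpolation=cv2.INTER_CUBIC); g=cv2.cvtColor(up,6)
    print(n,np.percentile(g,[5,50,95]))
    m=(g>(125 if n=='disc' else 118)).astype(np.uint8)
    m=cv2.morphologyEx(m,cv2.MORPH_CLOSE,np.ones((9,9)))
    c=max(cv2.findContours(m,0,1)[0],key=cv2.contourArea); R=cv2.boxPoints(cv2.minAreaRect(c));R=(R+.5)/S-.5+[x0,y0]; W=onz("top",R,0.034); print(n,W.mean(0),np.round(W[:,:2],4).tolist(), np.linalg.norm(np.diff(W,axis=0),axis=1))
    cv2.imwrite(f"pics/m_{n}.png",np.hstack([up,cv2.cvtColor(m*255,8)]))
E
```

```text
cam [0.2813601  0.00375781 1.80816928]
(284, 170) [ 63  89 124] [ 13 125 124]
(303, 150) [ 64  96 133] [ 14 132 133]
(319, 165) [ 64  89 125] [ 12 124 125]
(316, 199) [125 123 119] [100  12 125]
(346, 200) [157 153 149] [105  13 157]
(228, 152) [115 114 109] [ 95  13 115]
(222, 168) [115 113 108] [ 99  16 115]
(212, 190) [100 100  96] [ 90  10 100]
(240, 150) [119 162 179] [ 22  85 179]
(284, 140) [100 100  96] [ 90  10 100]
(304, 120) [162 161 153] [ 93  14 162]
(350, 180) [120 119 118] [105   4 120]
(340, 120) [121 121 119] [ 90   4 121]
(420, 175) [117 157 176] [ 20  85 176]
(414, 180) [122 165 181] [ 22  83 181]
(250, 150) [25 32 48] [  9 122  48]
(235, 170) [119 162 180] [ 21  86 180]
file [0.53089767 0.10635979 0.018     ] [[0.4864, 0.1209], [0.5773, 0.1136], [0.5754, 0.0918], [0.4845, 0.0991]] [0.09112521 0.02190438 0.09112762]
chisel [0.6006039  0.04199293 0.018     ] [[0.551, 0.058], [0.6523, 0.049], [0.6502, 0.026], [0.5489, 0.0351]] [0.10176045 0.02311556 0.1017629 ]
awl [ 0.53691903 -0.02102872  0.018     ] [[0.4973, -0.005], [0.5785, -0.0111], [0.5765, -0.0371], [0.4954, -0.0309]] [0.08140748 0.02607243 0.08141198]
vee [ 75. 107. 131.]
vee [ 0.40766254 -0.01253046  0.034     ] [[0.4391, 0.0273], [0.4398, -0.0519], [0.3762, -0.0523], [0.3755, 0.0267]] [0.07922074 0.06361252 0.07896912]
disc [ 90. 118. 155.]
disc [ 0.41470187 -0.11719653  0.034     ] [[0.42, -0.0905], [0.4414, -0.1234], [0.4093, -0.1439], [0.3881, -0.111]] [0.03921764 0.03803452 0.03915943]
```

```bash
python3 - <<'E'
from h import *
im=cv2.imread("pics/top0.png")
crop(im,300,184,360,216,13,"pics/c4.png")
crop(im,180,122,258,216,6,"pics/c5.png")
# tool block top face
S=4
def rect(b,fn,z,name):
    x0,y0,x1,y1=b
    up=cv2.resize(im[y0:y1,x0:x1],None,fx=S,fy=S,interpolation=cv2.INTER_CUBIC); h=cv2.cvtColor(up,40)
    m=fn(h).astype(np.uint8); cs=cv2.findContours(m,0,1)[0]; c=max(cs,key=cv2.contourArea)
    R=(cv2.boxPoints(cv2.minAreaRect(c))+.5)/S-.5+[x0,y0]; W=onz("top",R,z)
    print(name,W.mean(0),np.round(W[:,:2],4).tolist(),np.linalg.norm(np.diff(W,axis=0),axis=1))
    return m
m=rect((375,148,455,212),lambda h:(h[...,1]>60)&(h[...,2]>150),.095,"blocktop"); cv2.imwrite("pics/m1.png",m*255)
x0,y0,x1,y1=375,148,455,212
cs,hi=cv2.findContours(cv2.morphologyEx(m,cv2.MORPH_OPEN,np.ones((3,3))),cv2.RETR_CCOMP,1)
for c,hh in zip(cs,hi[0]):
    if hh[3]>=0 and cv2.contourArea(c)>200:
        a=cv2.minAreaRect(c); p=(np.array(a[0])+.5)/S-.5+[x0,y0]; print("pocket",p,onz("top",p,.095)[0],np.array(a[1])/S*3.35,a[2])
# slots: grey within case
x0,y0,x1,y1=180,122,258,216
up=cv2.resize(im[y0:y1,x0:x1],None,fx=S,fy=S,interpolation=cv2.INTER_CUBIC); h=cv2.cvtColor(up,40)
m=((h[...,1]<45)&(h[...,2]>80)).astype(np.uint8)
for c in cv2.findContours(m,0,1)[0]:
    A=cv2.contourArea(c)
    if A>800 and A<8000:
        a=cv2.minAreaRect(c); p=(cv2.boxPoints(a)+.5)/S-.5+[x0,y0]; W=onz("top",p,.012);print("slot",p.mean(0),W.mean(0),np.round(W[:,:2],4).tolist(),np.linalg.norm(np.diff(W,axis=0),axis=1))
E
```

```text
blocktop [ 0.48628691 -0.34310607  0.095     ] [[0.5306, -0.2327], [0.5792, -0.2683], [0.4416, -0.4537], [0.3937, -0.4177]] [0.06022633 0.23079848 0.05986956]
pocket [433.9815712  193.91148758] [ 0.43493117 -0.40940631  0.095     ] [38.18059001 38.22561765] 36.25383758544922
pocket [420.60499954 183.86000061] [ 0.46858974 -0.36455991  0.095     ] [37.68749681 37.51999617] 36.869895935058594
pocket [406.85500336 174.11000443] [ 0.50130857 -0.31830891  0.095     ] [39.36250319 38.18999872] 36.869895935058594
pocket [393.65769196 164.26153755] [ 0.53447404 -0.27380342  0.095     ] [41.57473588 39.07731538] 37.87498474121094
slot [212.52467299 188.69062138] [0.45383618 0.35190932 0.012     ] [[0.456, 0.3848], [0.4795, 0.3732], [0.4516, 0.319], [0.4282, 0.3306]] [0.02614869 0.06091447 0.02611979]
slot [220.35000563 169.55000305] [0.52201093 0.3260923  0.012     ] [[0.5163, 0.3579], [0.551, 0.3417], [0.5277, 0.2942], [0.4931, 0.3105]] [0.03832859 0.05289465 0.03829357]
slot [230.18750763 151.6875    ] [0.58614954 0.29286896 0.012     ] [[0.5843, 0.3205], [0.6142, 0.292], [0.588, 0.2653], [0.5582, 0.2938]] [0.04129941 0.03741546 0.0412519 ]
slot [188.625 138.   ] [0.63396501 0.4412476  0.012     ] [[0.6925, 0.475], [0.6932, 0.4111], [0.5754, 0.4077], [0.5747, 0.4712]] [0.06389734 0.11788352 0.06353149]
```

View pics/c4.png

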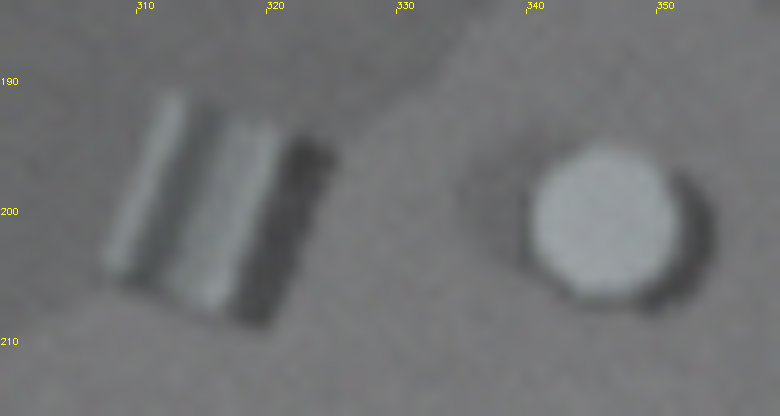

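View pics/c5.png

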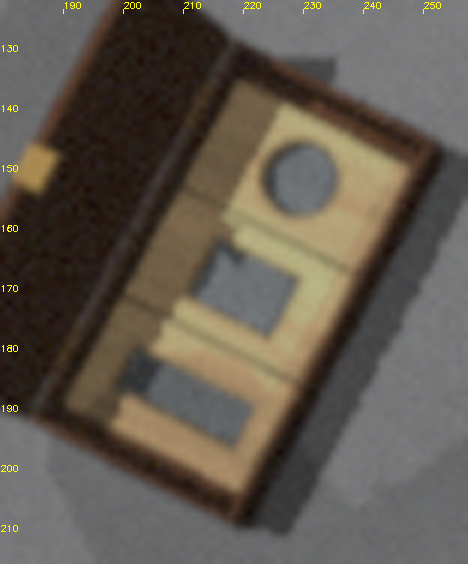

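```bash
cat >> h.py <<'E'
def go(x,y,z,yaw,f,n=None,cmd=None):
    """rows from the present pose to the target (world), in the tool's axes"""
    s=r.get_state(); p=np.array(s["tcp_pos"]); a=s["eef_rot"][2]
    if cmd is not None: p=np.array(cmd[:3]); a=cmd[3]
    d=(yaw-a+90)%180-90
    D=np.array([x,y,z])-p
    k=n or int(max(np.ceil(np.linalg.norm(D)/.058),np.ceil(abs(d)/10.5),1))
    print("now",np.round(p,4),round(a,1),"dyaw",round(d,1),"j6",round(s["joints"][5],1),"rows",k,"t",round(s["time_s"],2))
    rows=[]
    for i in range(k):
        t=np.radians(a+d*i/k); D1=D/k*100
        rows.append([f,round(D1[0]*np.cos(t)+D1[1]*np.sin(t),2),round(D1[0]*np.sin(t)-D1[1]*np.cos(t),2),round(-D1[2],2),round(-d/k,1)])
    print(rows)
def st():
    s=r.get_state(); print("t",round(s["time_s"],2),"p",np.round(s["tcp_pos"],4),"rpy",np.round(s["eef_rot"],1),"F",np.round(s["contact_force"],1),"w",round(s["gripper_width"]*100,2),"j",np.round(s["joints"],0))
E
python3 - <<'E'
from h import *
def cc(l,x0,y0,s): return [((a+.5)/s-.5+x0,(b+.5)/s-.5+y0) for a,b in l]
W=onz("top",cc([(168,93),(285,128),(225,307),(104,258)],300,184,13),.034);print("vee",W,W.mean(0))
print(np.linalg.norm(np.diff(W,axis=0),axis=1),[np.degrees(np.arctan2(*(b-a)[[1,0]])) for a,b in((W[3],W[0]),(W[2],W[1]),(W[1],W[0]),(W[2],W[3]))])
print("slots vee,disc,bar",onz("top",[(220.2,169.5),(230.0,151.5),(210.5,187.8)],.02))
# seams, rims
for l,z in(([(183,185),(350,272)],.028),([(120,297),(295,383)],.028),([(435,147),(240,520)],.054),([(228,45),(435,147)],.054),([(45,415),(240,520)],.054)):
    W=onz("top",cc(l,180,122,6),z);d=W[1]-W[0];print(W,np.degrees(np.arctan2(d[1],d[0])),np.linalg.norm(d))
go(.42,-.01,.2,-113+90-90,8.7)
E
```

```text
vee [[ 4.47856007e-01  1.31625575e-04  3.40000000e-02]
 [ 4.38722704e-01 -3.12891956e-02  3.40000000e-02]
 [ 3.90563934e-01 -1.55986592e-02  3.40000000e-02]
 [ 4.03401717e-01  1.68527057e-02  3.40000000e-02]] [ 0.42013609 -0.00747588  0.034     ]
[0.03272133 0.05065037 0.03489842] [np.float64(-20.613337408689798), np.float64(-18.046049683875214), np.float64(73.79207871478798), np.float64(68.4162126983594)]
slots vee,disc,bar [[0.52109071 0.32518444 0.02      ]
 [0.58543495 0.29226109 0.02      ]
 [0.45612477 0.35750942 0.02      ]]
[[0.58012994 0.3606827  0.028     ]
 [0.52972984 0.26202586 0.028     ]] -117.06079279974877 0.11078511209196465
[[0.51375173 0.39558115 0.028     ]
 [0.4642822  0.29256832 0.028     ]] -115.6515684564155 0.11427544871740598
[[0.59939483 0.21080816 0.054     ]
 [0.38268331 0.31787127 0.054     ]] 153.70900737147096 0.24171552139105798
[[0.65797219 0.33164499 0.054     ]
 [0.59939483 0.21080816 0.054     ]] -115.862442803453 0.1342864375222038
[[0.44189298 0.43075381 0.054     ]
 [0.38268331 0.31787127 0.054     ]] -117.678116729255 0.12746863120979465
now 
[... 244 characters left out ...]
-3.96), np.float64(3.93), np.float64(0.23), np.float64(-3.8)], [8.7, np.float64(-4.21), np.float64(3.66), np.float64(0.23), np.float64(-3.8)], [8.7, np.float64(-4.45), np.float64(3.37), np.float64(0.23), np.float64(-3.8)], [8.7, np.float64(-4.66), np.float64(3.07), np.float64(0.23), np.float64(-3.8)], [8.7, np.float64(-4.85), np.float64(2.76), np.float64(0.23), np.float64(-3.8)], [8.7, np.float64(-5.02), np.float64(2.43), np.float64(0.23), np.float64(-3.8)], [8.7, np.float64(-5.17), np.float64(2.09), np.float64(0.23), np.float64(-3.8)], [8.7, np.float64(-5.3), np.float64(1.75), np.float64(0.23), np.float64(-3.8)], [8.7, np.float64(-5.4), np.float64(1.39), np.float64(0.23), np.float64(-3.8)]]
```

```bash
sed -i 's/^    print(rows)/    print([[float(v) for v in q] for q in rows])/' h.py; python3 - <<'E'
from h import *
go(.42,-.0075,.16,-19.5,8.7,12)
E
```

```text
now [ 0.289  -0.6095  0.2257] -154.6 dyaw -44.9 j6 -16.5 rows 12 t 0.1
[[8.7, -3.14, 4.07, 0.55, 3.7], [8.7, -2.86, 4.26, 0.55, 3.7], [8.7, -2.58, 4.44, 0.55, 3.7], [8.7, -2.28, 4.6, 0.55, 3.7], [8.7, -1.98, 4.74, 0.55, 3.7], [8.7, -1.67, 4.86, 0.55, 3.7], [8.7, -1.35, 4.95, 0.55, 3.7], [8.7, -1.02, 5.03, 0.55, 3.7], [8.7, -0.69, 5.09, 0.55, 3.7], [8.7, -0.36, 5.12, 0.55, 3.7], [8.7, -0.02, 5.13, 0.55, 3.7], [8.7, 0.31, 5.12, 0.55, 3.7]]
```

Emit:
{"op": "servo_tool", "data": {
  "steps": [
    [8.7,-3.1,4.1,0.5,3.7],
    [8.7,-2.9,4.3,0.5,3.7],
    [8.7,-2.6,4.4,0.5,3.7],
    [8.7,-2.3,4.6,0.5,3.7],
    [8.7,-2.0,4.7,0.5,3.7],
    [8.7,-1.7,4.9,0.5,3.7],
    [8.7,-1.3,5.0,0.5,3.7],
    [8.7,-1.0,5.0,0.5,3.7]
  ]
}}

```text
time_s: 1.1
tcp_pos: [0.3754, -0.2061, 0.1864]
eef_rot: [180.0, 0.0, 175.6]
contact_force: [0.7, 0.6, 0.7]
gripper_width: 0.0871
```

Emit:
{"op": "servo_tool", "data": {
  "steps": [
    [8.7,-0.7,5.1,0.5,3.7],
    [8.7,-0.4,5.1,0.5,3.7],
    [8.7,0,5.1,0.5,3.7],
    [8.7,0.3,5.1,0.5,3.7],
    [8.7,0,0,0,0]
  ]
}}

```text
time_s: 1.72
tcp_pos: [0.4185, -0.0048, 0.1663]
eef_rot: [-180.0, -0.0, 161.2]
contact_force: [-0.3, -0.6, -0.3]
gripper_width: 0.087
```

```bash
python3 - <<'E'
from h import *
st(); im=shot("top"); cv2.imwrite("pics/top1.png",im); im=shot("side"); cv2.imwrite("pics/side1.png",im)
go(.421,-.0075,.020,-19.5,8.7)
E
```

```text
t 1.73 p [ 0.4185 -0.0048  0.1663] rpy [-180.    -0.   161.2] F [-0.3 -0.6 -0.3] w 8.7 j [  27.   -1.  -35.   -0.  -57. -135.]
now [ 0.4178 -0.0071  0.1663] 161.1 dyaw -0.6 j6 -135.2 rows 3 t 1.82
[[8.7, -0.1, 0.02, 4.88, 0.2], [8.7, -0.1, 0.02, 4.88, 0.2], [8.7, -0.1, 0.02, 4.88, 0.2]]
```

View pics/top1.png

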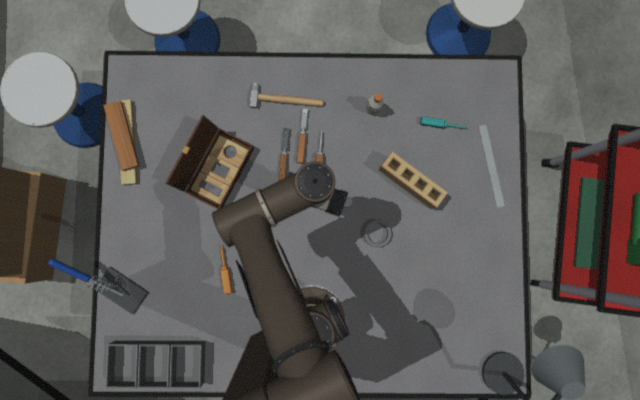

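View pics/side1.png

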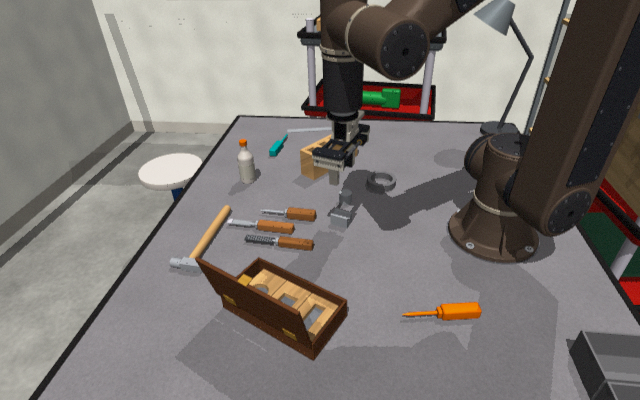

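The arm no longer hides the middle of the bench. No bar and no driver are out, so the job is the vee, disc, file, chisel and awl.

Emit:
{"op": "servo_tool", "data": {
  "steps": [
    [8.7,-0.1,0,4.9,0.2],
    [8.7,-0.1,0,4.9,0.2],
    [8.7,-0.1,0,4.9,0.2],
    [8.7,0,0,0,0],
    [3.0,0,0,0,0],
    [3.0,0,0,0,0],
    [3.0,0,0,0,0],
    [3.0,0,0,0,0]
  ],
  "squeeze": 25
}}

```text
time_s: 2.82
tcp_pos: [0.4215, -0.0082, 0.0204]
eef_rot: [179.9, 0.1, 160.4]
contact_force: [0.1, 0.5, 0.0]
gripper_width: 0.0522
```

Emit:
{"op": "servo_tool", "data": {
  "steps": [
    [3.0,0,0,0,0],
    [3.0,0,0,0,0],
    [3.0,0,0,0,0],
    [3.0,0,0,0,0]
  ]
}}

```text
time_s: 3.32
tcp_pos: [0.421, -0.0084, 0.0197]
eef_rot: [-180.0, -0.0, 160.4]
contact_force: [-1.6, 0.2, 4.7]
gripper_width: 0.0338
```

```bash
python3 - <<'E'
from h import *
st()
go(.5215,.3250,.16,63.5,3.0,9)
E
```

```text
t 3.33 p [ 0.421  -0.0084  0.0197] rpy [-180.    -0.   160.4] F [-1.6  0.2  4.7] w 3.38 j [  26.   12.  -45.    0.  -33. -136.]
now [ 0.421  -0.0084  0.0197] 160.4 dyaw 83.1 j6 -135.6 rows 9 t 3.33
[[3.0, 0.19, 3.86, -1.56, -9.2], [3.0, -0.43, 3.85, -1.56, -9.2], [3.0, -1.04, 3.73, -1.56, -9.2], [3.0, -1.63, 3.51, -1.56, -9.2], [3.0, -2.17, 3.2, -1.56, -9.2], [3.0, -2.66, 2.81, -1.56, -9.2], [3.0, -3.07, 2.35, -1.56, -9.2], [3.0, -3.41, 1.83, -1.56, -9.2], [3.0, -3.66, 1.26, -1.56, -9.2]]
```

Emit:
{"op": "servo_tool", "data": {
  "steps": [
    [3.0,0,0,-5,0],
    [3.0,0,0,-5,0],
    [3.0,0.2,3.9,-0.5,-9.2],
    [3.0,-0.4,3.9,-0.5,-9.2],
    [3.0,-1.0,3.7,-0.5,-9.2],
    [3.0,-1.6,3.5,-0.5,-9.2],
    [3.0,-2.2,3.2,-0.5,-9.2],
    [3.0,-2.7,2.8,-0.5,-9.2]
  ]
}}

```text
time_s: 4.32
tcp_pos: [0.488, 0.2154, 0.1489]
eef_rot: [180.0, -0.1, -144.1]
contact_force: [0.6, -0.4, -3.1]
gripper_width: 0.0339
```

Emit:
{"op": "servo_tool", "data": {
  "steps": [
    [3.0,-3.1,2.4,-0.5,-9.2],
    [3.0,-3.4,1.8,-0.5,-9.2],
    [3.0,-3.6,1.3,-0.5,-9.2],
    [3.0,0,0,0,0]
  ]
}}

```text
time_s: 4.82
tcp_pos: [0.5219, 0.3276, 0.1633]
eef_rot: [180.0, -0.0, -116.7]
contact_force: [0.4, -0.7, -1.8]
gripper_width: 0.0336
```

```bash
python3 - <<'E'
from h import *
st()
go(.5215,.3250,.07,63.5,3.0,2)
im=shot("side"); crop(im,180,160,380,360,4,"pics/s2.png") if 0 else crop(im,190,170,390,320,4,"pics/s2.png")
im=shot("top"); crop(im,150,90,350,220,4,"pics/t2.png")
E
```

```text
t 4.83 p [0.5219 0.3276 0.1633] rpy [ 180.    -0.  -116.7] F [ 0.4 -0.7 -1.8] w 3.36 j [ 50.  18. -12.  -0. -60. -77.]
now [0.5219 0.3276 0.1633] -116.7 dyaw 0.2 j6 -76.9 rows 2 t 4.83
[[3.0, 0.13, -0.04, 4.66, -0.1], [3.0, 0.13, -0.04, 4.66, -0.1]]
```

View pics/s2.png

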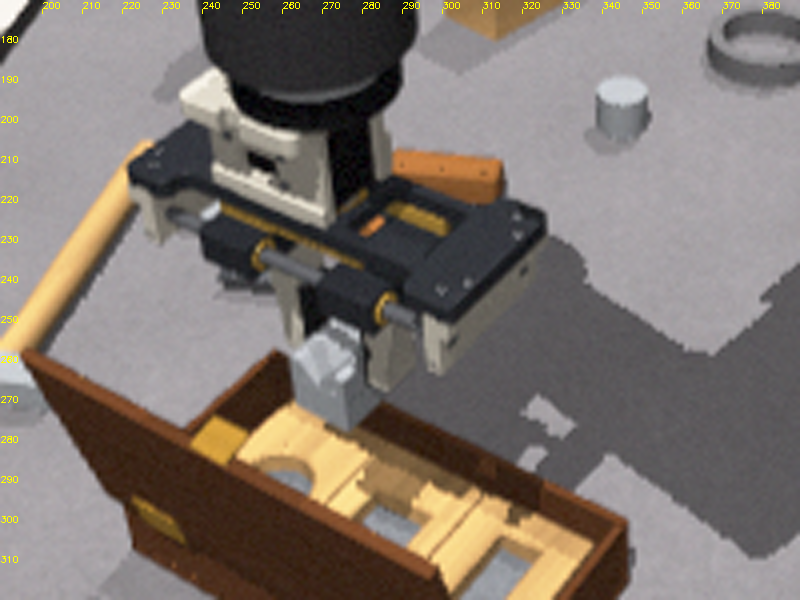

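Emit:
{"op": "servo_tool", "data": {
  "steps": [
    [3.0,0.1,0,4.7,0],
    [3.0,0.1,0,4.6,0],
    [3.0,0,0,1.0,0],
    [3.0,0,0,0,0]
  ]
}}

```text
time_s: 5.42
tcp_pos: [0.521, 0.3232, 0.0619]
eef_rot: [-180.0, -0.1, -116.9]
contact_force: [0.4, 0.3, -2.1]
gripper_width: 0.0337
```

```bash
python3 - <<'E'
from h import *
st()
im=shot("side"); crop(im,220,235,360,335,5,"pics/s3.png")
E
```

```text
t 5.42 p [0.521  0.3232 0.0619] rpy [-1.800e+02 -1.000e-01 -1.169e+02] F [ 0.4  0.3 -2.1] w 3.37 j [ 50.  23. -19.   0. -48. -77.]
```

View pics/s3.png

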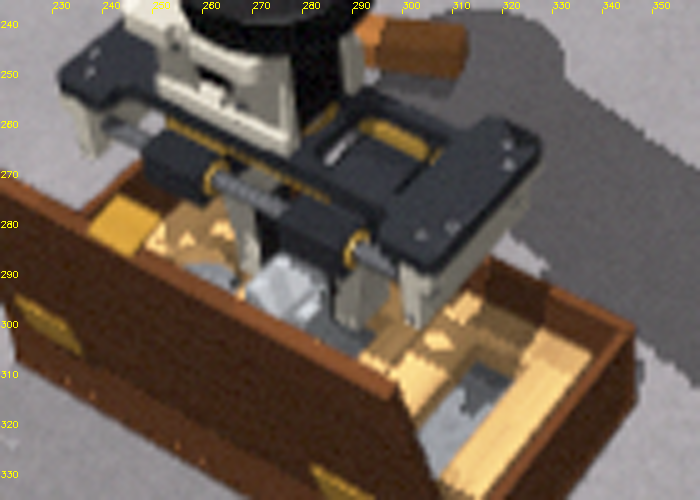

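Emit:
{"op": "servo_tool", "data": {
  "steps": [
    [3.0,-0.1,0.1,0.8,0],
    [3.0,0,0,0.5,0],
    [3.0,0,0,0.4,0],
    [3.0,0,0,0.2,0]
  ]
}}

```text
time_s: 5.98
tcp_pos: [0.5205, 0.325, 0.0425]
eef_rot: [-180.0, 0.0, -116.8]
contact_force: [1.2, -0.6, -2.4]
gripper_width: 0.0339
```

Emit:
{"op": "servo_tool", "data": {
  "steps": [
    [3.0,0,0,0.4,0],
    [3.0,0,0,0.4,0],
    [3.0,0,0,0.2,0],
    [3.0,0,0,0.1,0]
  ]
}}

```text
time_s: 6.48
tcp_pos: [0.5204, 0.3249, 0.0317]
eef_rot: [-180.0, -0.0, -116.8]
contact_force: [-1.0, -1.5, 5.6]
gripper_width: 0.0342
```

Seated, contact force upwards at z = .032. Release and rise.

Emit:
{"op": "servo_tool", "data": {
  "steps": [
    [4.6,0,0,0,0],
    [4.6,0,0,0,0],
    [4.6,0,0,0,0],
    [4.6,0,0,-3,0],
    [4.6,0,0,-5,0],
    [8.0,0,0,-5,0],
    [8.0,0,0,0,0]
  ]
}}

```text
time_s: 7.35
tcp_pos: [0.5223, 0.3269, 0.1665]
eef_rot: [-179.8, 0.5, -116.8]
contact_force: [0.3, 0.5, -1.2]
gripper_width: 0.0608
```

```bash
python3 - <<'E'
from h import *
st()
im=shot("side"); crop(im,220,235,360,335,5,"pics/s4.png")
im=shot("top"); crop(im,150,90,370,220,4,"pics/t4.png") if 0 else cv2.imwrite("pics/top4.png",im)
go(.4147,-.1172,.15,-13,8.0,9)
E
```

```text
t 7.35 p [0.5223 0.3269 0.1665] rpy [-179.8    0.5 -116.8] F [ 0.3  0.5 -1.2] w 6.08 j [ 50.  17. -12.   0. -60. -77.]
now [0.5202 0.3252 0.1621] -116.8 dyaw -76.2 j6 -77.0 rows 9 t 7.45
[[8.0, 4.92, -1.17, 0.13, 8.5], [8.0, 4.69, -1.88, 0.13, 8.5], [8.0, 4.36, -2.55, 0.13, 8.5], [8.0, 3.94, -3.17, 0.13, 8.5], [8.0, 3.43, -3.71, 0.13, 8.5], [8.0, 2.85, -4.18, 0.13, 8.5], [8.0, 2.2, -4.55, 0.13, 8.5], [8.0, 1.51, -4.82, 0.13, 8.5], [8.0, 0.78, -4.99, 0.13, 8.5]]
```

View pics/s4.png

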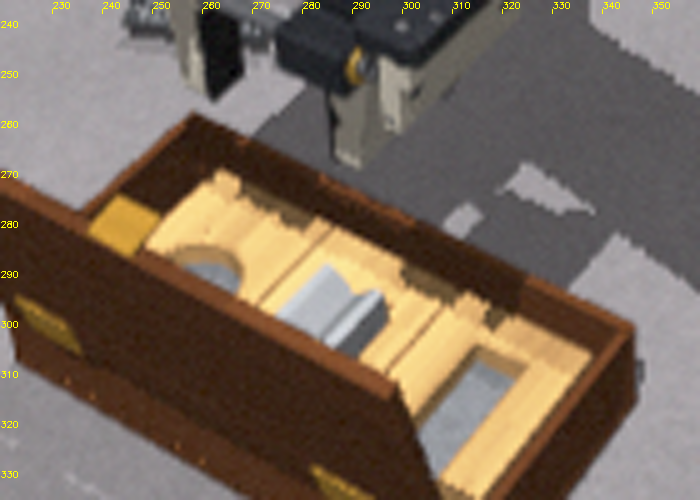

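```bash
python3 - <<'E'
from h import *
a=cv2.imread("pics/side0.png"); b=shot("side"); cv2.imwrite("pics/s5.png",b)
crop(a,320,170,400,220,5,"pics/a.png");crop(b,320,170,400,220,5,"pics/b.png")
cv2.imwrite("pics/ab.png",np.vstack([cv2.imread("pics/a.png"),cv2.imread("pics/b.png")]))
print(proj("side",[[.4147,-.1172,.034],[.4147,-.1172,0]]))
go(.4147,-.1172,.15,-116.8,6.5,9)
E
```

```text
[[345.77136494 191.57801484]
 [345.63483546 200.58180546]]
now [0.5198 0.3248 0.1611] -116.8 dyaw 0.0 j6 -77.0 rows 9 t 7.5
[[6.5, 4.91, -1.18, 0.12, -0.0], [6.5, 4.91, -1.17, 0.12, -0.0], [6.5, 4.91, -1.17, 0.12, -0.0], [6.5, 4.91, -1.17, 0.12, -0.0], [6.5, 4.91, -1.17, 0.12, -0.0], [6.5, 4.91, -1.17, 0.12, -0.0], [6.5, 4.91, -1.17, 0.12, -0.0], [6.5, 4.91, -1.17, 0.12, -0.0], [6.5, 4.91, -1.17, 0.12, -0.0]]
```

View pics/ab.png

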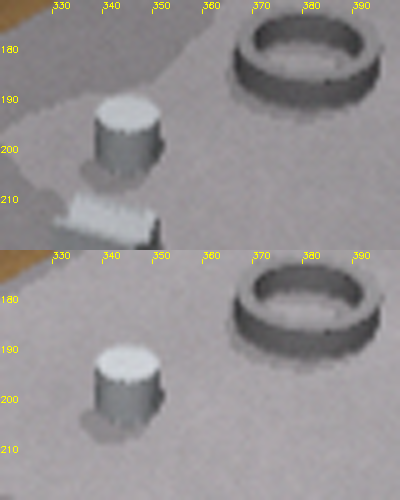

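Emit:
{"op": "servo_tool", "data": {
  "steps": [
    [6.5,4.9,-1.2,0,0],
    [6.5,4.9,-1.2,0,0],
    [6.5,4.9,-1.2,0,0],
    [6.5,4.9,-1.2,0,0],
    [6.5,4.9,-1.2,0,0],
    [6.5,4.9,-1.2,0,0],
    [6.5,4.9,-1.2,0.5,0],
    [6.5,4.9,-1.2,0.5,0]
  ]
}}

```text
time_s: 8.5
tcp_pos: [0.4278, -0.0697, 0.1505]
eef_rot: [179.9, -0.1, -116.8]
contact_force: [0.7, 0.4, -0.4]
gripper_width: 0.0652
```

Emit:
{"op": "servo_tool", "data": {
  "steps": [
    [6.5,4.9,-1.1,0.5,0],
    [6.5,0,0,0,0],
    [6.5,0,0,0,0]
  ]
}}

```text
time_s: 8.88
tcp_pos: [0.4164, -0.117, 0.1459]
eef_rot: [179.9, -0.0, -116.9]
contact_force: [0.2, 0.4, 0.4]
gripper_width: 0.0648
```

```bash
python3 - <<'E'
from h import *
st()
go(.4147,-.1172,.020,-116.8,6.5,3)
E
```

```text
t 8.88 p [ 0.4164 -0.117   0.1459] rpy [ 179.9   -0.  -116.9] F [0.2 0.4 0.4] w 6.48 j [ 11.   2. -35.  -0. -54. -38.]
now [ 0.4164 -0.117   0.1459] -116.9 dyaw 0.1 j6 -37.5 rows 3 t 8.88
[[6.5, 0.03, 0.05, 4.2, -0.0], [6.5, 0.03, 0.05, 4.2, -0.0], [6.5, 0.03, 0.05, 4.2, -0.0]]
```

Emit:
{"op": "servo_tool", "data": {
  "steps": [
    [6.5,0,0,4.2,0],
    [6.5,0.1,0.1,4.2,0],
    [6.5,0,0.1,4.2,0],
    [6.5,0,0,0,0],
    [3.5,0,0,0,0],
    [3.5,0,0,0,0],
    [3.5,0,0,0,0],
    [3.5,0,0,0,0]
  ],
  "squeeze": 25
}}

```text
time_s: 9.88
tcp_pos: [0.4158, -0.1166, 0.0218]
eef_rot: [-179.9, 0.1, -116.8]
contact_force: [-1.1, 2.4, 8.9]
gripper_width: 0.0388
```

Emit:
{"op": "servo_tool", "data": {
  "steps": [
    [3.5,0,0,0,0],
    [3.5,0,0,0,0],
    [3.5,0,0,-5,0],
    [3.5,0,0,-5,0],
    [3.5,0,0,-4,0],
    [3.5,0,0,0,0]
  ]
}}

```text
time_s: 10.62
tcp_pos: [0.4162, -0.1166, 0.1637]
eef_rot: [-179.7, 0.2, -116.8]
contact_force: [-0.5, 0.5, -4.2]
gripper_width: 0.0387
```

```bash
python3 - <<'E'
from h import *
st()
go(.5855,.2925,.16,-116.8,3.5,9)
im=shot("side"); crop(im,300,110,420,210,5,"pics/s6.png")
E
```

```text
t 10.62 p [ 0.4162 -0.1166  0.1637] rpy [-179.7    0.2 -116.8] F [-0.5  0.5 -4.2] w 3.87 j [ 11.   0. -34.   0. -56. -38.]
now [ 0.4162 -0.1166  0.1637] -116.8 dyaw 0.0 j6 -37.5 rows 9 t 10.62
[[3.5, -4.91, 0.37, 0.04, -0.0], [3.5, -4.91, 0.37, 0.04, -0.0], [3.5, -4.91, 0.37, 0.04, -0.0], [3.5, -4.91, 0.37, 0.04, -0.0], [3.5, -4.91, 0.37, 0.04, -0.0], [3.5, -4.91, 0.37, 0.04, -0.0], [3.5, -4.91, 0.37, 0.04, -0.0], [3.5, -4.91, 0.37, 0.04, -0.0], [3.5, -4.91, 0.37, 0.04, -0.0]]
```

View pics/s6.png

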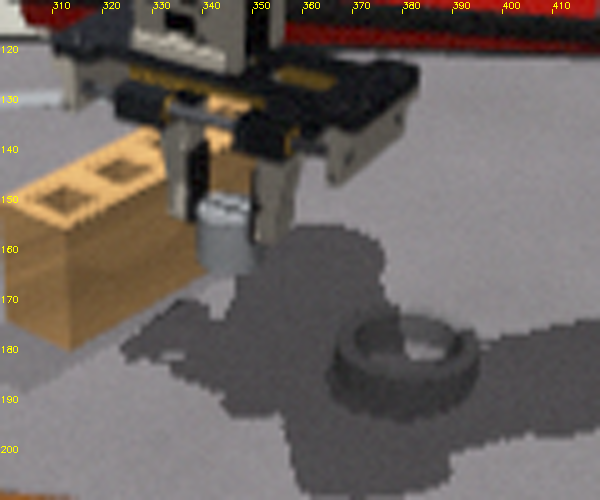

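Emit:
{"op": "servo_tool", "data": {
  "steps": [
    [3.5,-4.9,0.4,0,0],
    [3.5,-4.9,0.4,0,0],
    [3.5,-4.9,0.4,0,0],
    [3.5,-4.9,0.4,0,0],
    [3.5,-4.9,0.4,0,0],
    [3.5,-4.9,0.4,0,0],
    [3.5,-4.9,0.4,0,0],
    [3.5,-4.9,0.4,0,0]
  ]
}}

```text
time_s: 11.68
tcp_pos: [0.5622, 0.2483, 0.158]
eef_rot: [179.9, -0.2, -116.9]
contact_force: [0.9, -0.2, -2.2]
gripper_width: 0.039
```

Emit:
{"op": "servo_tool", "data": {
  "steps": [
    [3.5,-4.9,0.4,0,0],
    [3.5,0,0,3,0],
    [3.5,0,0,0,0],
    [3.5,0,0,0,0]
  ]
}}

```text
time_s: 12.18
tcp_pos: [0.5812, 0.2923, 0.1301]
eef_rot: [180.0, -0.1, -116.8]
contact_force: [0.0, 0.8, -1.5]
gripper_width: 0.039
```

```bash
python3 - <<'E'
from h import *
st()
go(.586,.2932,.065,-116.8,3.5,2)
im=shot("side"); crop(im,190,180,330,300,5,"pics/s7.png")
im=shot("top"); crop(im,170,90,330,210,5,"pics/t7.png")
E
```

```text
t 12.18 p [0.5812 0.2923 0.1301] rpy [ 1.800e+02 -1.000e-01 -1.168e+02] F [ 0.   0.8 -1.5] w 3.9 j [ 44.  22. -10.   0. -58. -71.]
now [0.5812 0.2923 0.1301] -116.8 dyaw 0.0 j6 -70.7 rows 2 t 12.18
[[3.5, -0.15, -0.19, 3.26, -0.0], [3.5, -0.15, -0.19, 3.26, -0.0]]
```

View pics/s7.png

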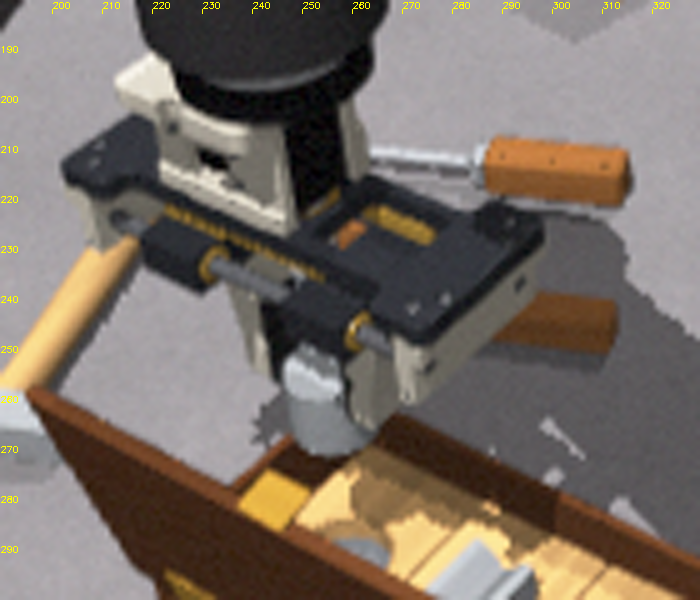

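View pics/t7.png

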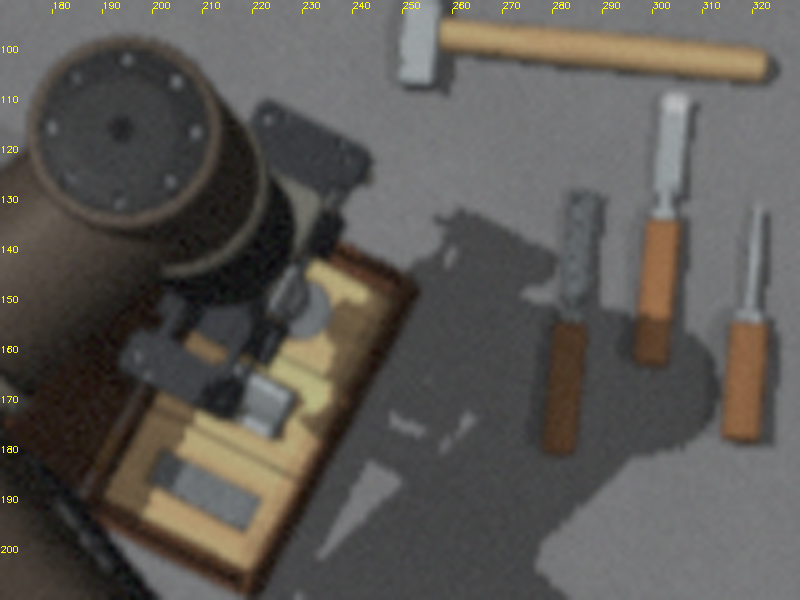

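Emit:
{"op": "servo_tool", "data": {
  "steps": [
    [3.5,-0.1,-0.2,3.2,0],
    [3.5,-0.2,-0.2,3.3,0],
    [3.5,0,0,0,0],
    [3.5,0,0,0,0]
  ]
}}

```text
time_s: 12.78
tcp_pos: [0.5873, 0.2942, 0.0675]
eef_rot: [-179.9, 0.1, -116.8]
contact_force: [0.9, 0.1, -1.6]
gripper_width: 0.0391
```

```bash
python3 - <<'E'
from h import *
st()
go(.586,.2932,.05,-116.8,3.5,2)
E
```

```text
t 12.78 p [0.5873 0.2942 0.0675] rpy [-1.799e+02  1.000e-01 -1.168e+02] F [ 0.9  0.1 -1.6] w 3.91 j [ 44.  26. -13.   0. -51. -70.]
now [0.5873 0.2942 0.0675] -116.8 dyaw 0.0 j6 -70.5 rows 2 t 12.78
[[3.5, 0.07, 0.04, 0.87, -0.0], [3.5, 0.07, 0.04, 0.87, -0.0]]
```

Emit:
{"op": "servo_tool", "data": {
  "steps": [
    [3.5,0.1,0,0.9,0],
    [3.5,0.1,0.1,0.8,0],
    [3.5,0,0,0.3,0],
    [3.5,0,0,0.3,0],
    [3.5,0,0,0,0]
  ]
}}

```text
time_s: 13.4
tcp_pos: [0.585, 0.2927, 0.0425]
eef_rot: [-180.0, 0.0, -116.8]
contact_force: [4.2, -0.8, -2.8]
gripper_width: 0.0389
```

Emit:
{"op": "servo_tool", "data": {
  "steps": [
    [3.5,0,0,0.4,0],
    [3.5,0,0,0.3,0],
    [3.5,0,0,0.2,0],
    [3.5,0,0,0,0]
  ]
}}

```text
time_s: 13.9
tcp_pos: [0.5851, 0.2928, 0.0339]
eef_rot: [-180.0, 0.1, -116.8]
contact_force: [4.5, -0.4, 2.1]
gripper_width: 0.0388
```

Emit:
{"op": "servo_tool", "data": {
  "steps": [
    [3.5,0,0,0.1,0],
    [4.7,0,0,0,0],
    [4.7,0,0,0,0],
    [4.7,0,0,0,0],
    [4.7,0,0,-3,0],
    [4.7,0,0,-5,0],
    [4.7,0,0,-5,0],
    [4.7,4,0,0,0]
  ]
}}

```text
time_s: 14.9
tcp_pos: [0.569, 0.2593, 0.1666]
eef_rot: [-179.8, 0.4, -116.7]
contact_force: [-0.6, -0.1, -1.4]
gripper_width: 0.047
```

Emit:
{"op": "servo_tool", "data": {
  "steps": [
    [4.7,5,0,0,0],
    [4.7,5,0,0,0],
    [4.7,0,0,0,0]
  ]
}}

```text
time_s: 15.28
tcp_pos: [0.5194, 0.1649, 0.1628]
eef_rot: [180.0, -0.0, -116.9]
contact_force: [1.5, 0.3, -0.1]
gripper_width: 0.0474
```

```bash
python3 - <<'E'
from h import *
st()
im=shot("side"); crop(im,190,235,350,355,5,"pics/s8.png")
im=shot("top"); crop(im,150,90,310,210,5,"pics/t8.png")
E
```

```text
t 15.28 p [0.5194 0.1649 0.1628] rpy [ 180.    -0.  -116.9] F [ 1.5  0.3 -0.1] w 4.74 j [ 38.  11. -21.  -0. -58. -65.]
```

View pics/s8.png

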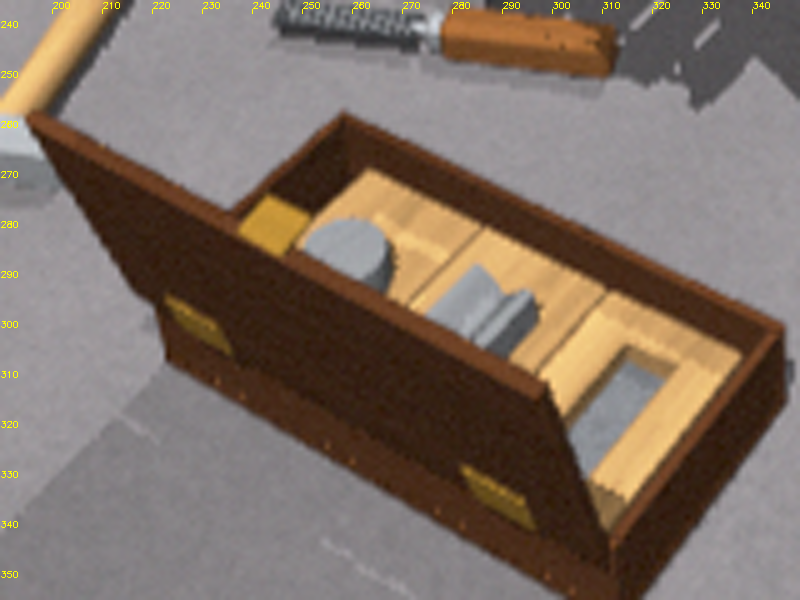

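View pics/t8.png

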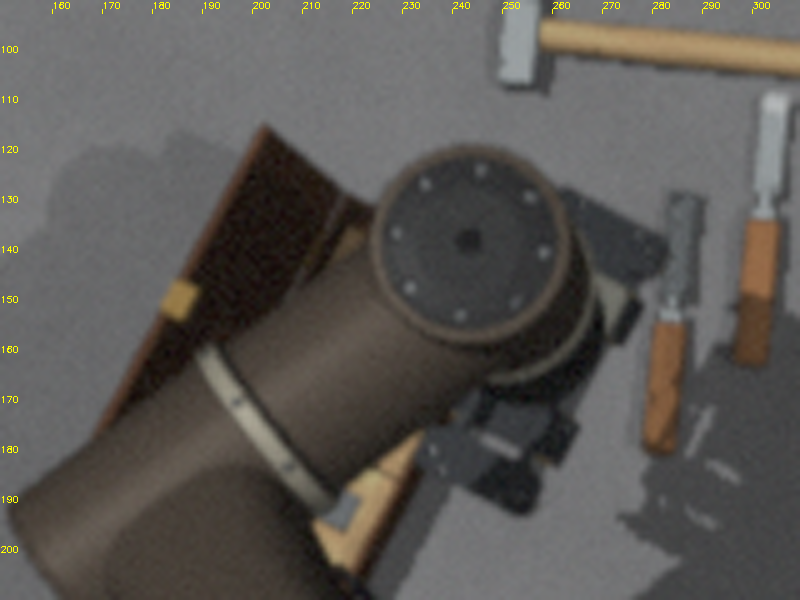

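```bash
python3 - <<'E'
from h import *
xc=np.array([np.cos(np.radians(63.4)),np.sin(np.radians(63.4)),0]);yc=np.array([-xc[1],xc[0],0]);c=np.array([.5205,.324,0]);z=np.array([0,0,1])
h=c+.066*xc+.054*z
for th in(1.7,1.8,1.9,2.0,2.05):
    e=h-xc*.132*np.cos(th)+z*.132*np.sin(th)
    print(th,e.round(3),proj("side",[e-.126*yc,e+.126*yc]).round(1).tolist(),proj("top",[e-.126*yc,e,e+.126*yc]).round(1).tolist())
p=c+.16*xc;print(p)
go(p[0],p[1],.23,-116.6,0,6)
E
```

```text
1.7 [0.558 0.398 0.185] [[202.1, 250.7], [305.2, 304.3]] [[207.1, 116.6], [188.5, 151.0], [169.7, 185.9]]
1.8 [0.563 0.41  0.183] [[197.4, 255.4], [300.8, 310.4]] [[203.7, 115.0], [185.1, 149.3], [166.3, 184.1]]
1.9 [0.569 0.421 0.179] [[192.8, 260.6], [296.4, 317.0]] [[200.5, 113.5], [181.9, 147.7], [163.1, 182.4]]
2.0 [0.575 0.432 0.174] [[188.5, 266.2], [292.2, 324.1]] [[197.5, 112.1], [178.9, 146.3], [160.1, 180.8]]
2.05 [0.577 0.437 0.171] [[186.4, 269.1], [290.1, 327.7]] [[196.1, 111.5], [177.5, 145.6], [158.8, 180.1]]
[0.59214145 0.46706468 0.        ]
now [0.5214 0.1674 0.1629] -116.9 dyaw 0.3 j6 -65.2 rows 6 t 15.38
[[0.0, -4.99, 1.21, -1.12, -0.0], [0.0, -4.99, 1.2, -1.12, -0.0], [0.0, -4.99, 1.2, -1.12, -0.0], [0.0, -4.99, 1.19, -1.12, -0.0], [0.0, -4.99, 1.19, -1.12, -0.0], [0.0, -4.99, 1.19, -1.12, -0.0]]
```

Emit:
{"op": "servo_tool", "data": {
  "steps": [
    [0,0,0,-5,0],
    [0,-5,1.2,-2,0],
    [0,-5,1.2,0,0],
    [0,-5,1.2,0,0],
    [0,-5,1.2,0,0],
    [0,-5,1.2,0,0],
    [0,-5,1.2,0,0],
    [0,0,0,0,0]
  ]
}}

```text
time_s: 16.38
tcp_pos: [0.5922, 0.472, 0.2291]
eef_rot: [180.0, -0.2, -116.7]
contact_force: [-0.6, 0.3, -1.0]
gripper_width: 0.0005
```

```bash
python3 - <<'E'
from h import *
st()
im=shot("side"); crop(im,150,155,350,305,4,"pics/s9.png")
xc=np.array([np.cos(np.radians(63.4)),np.sin(np.radians(63.4))]);p=np.array([.5205,.324])+.15*xc
go(p[0],p[1],.135,-116.6,0,2)
E
```

```text
t 16.38 p [0.5922 0.472  0.2291] rpy [ 180.    -0.2 -116.7] F [-0.6  0.3 -1. ] w 0.05 j [ 53.  28.  13.  -0. -75. -80.]
now [0.5921 0.4702 0.2298] -116.7 dyaw 0.1 j6 -79.8 rows 2 t 16.43
[[0.0, 0.64, -0.07, 4.74, -0.1], [0.0, 0.64, -0.07, 4.74, -0.1]]
```

View pics/s9.png

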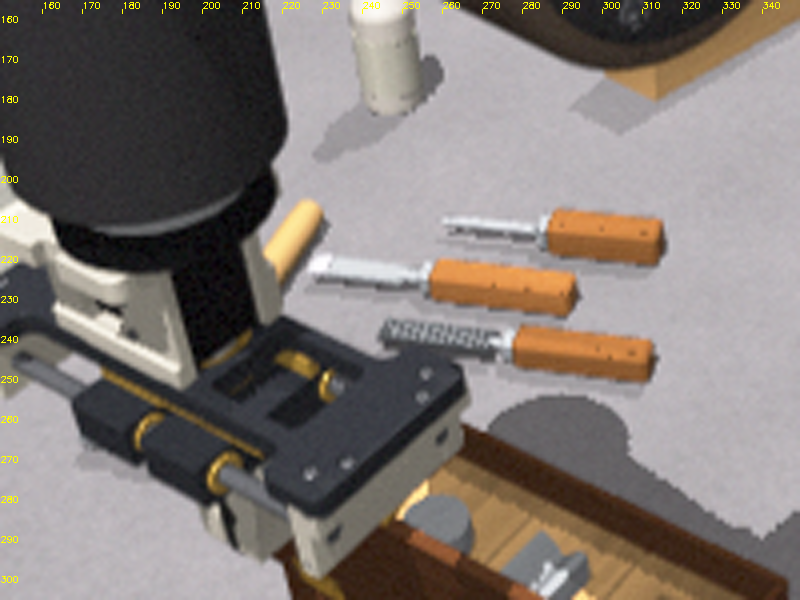

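Emit:
{"op": "servo_tool", "data": {
  "steps": [
    [0,0.3,0,4.7,0],
    [0,0.3,0,4.7,0],
    [0,0,0,0,0],
    [0,2,0,0,0],
    [0,2,0,0,0],
    [0,2,0,0,0]
  ]
}}

```text
time_s: 17.18
tcp_pos: [0.5645, 0.4101, 0.1425]
eef_rot: [-179.9, 0.3, -116.8]
contact_force: [1.3, 1.4, 2.7]
gripper_width: 0.0002
```

Emit:
{"op": "servo_tool", "data": {
  "steps": [
    [0,2,0,0,0],
    [0,2,0,0,0],
    [0,2,0,0,0],
    [0,2,0,0,0],
    [0,0,0,0,0]
  ]
}}

```text
time_s: 17.8
tcp_pos: [0.5276, 0.3377, 0.1418]
eef_rot: [-179.9, 0.2, -116.8]
contact_force: [-0.7, -0.6, -0.1]
gripper_width: 0.0005
```

```bash
python3 - <<'E'
from h import *
st()
im=shot("side"); crop(im,150,155,350,355,3,"pics/s10.png")
xc=np.array([np.cos(np.radians(63.4)),np.sin(np.radians(63.4))])
print((np.array(r.get_state()["tcp_pos"])[:2]-[.5205,.324])@xc)
E
```

```text
t 17.8 p [0.5276 0.3377 0.1418] rpy [-179.9    0.2 -116.8] F [-0.7 -0.6 -0.1] w 0.05 j [ 50.  20. -12.   0. -58. -77.]
0.01586685809666736
```

View pics/s10.png

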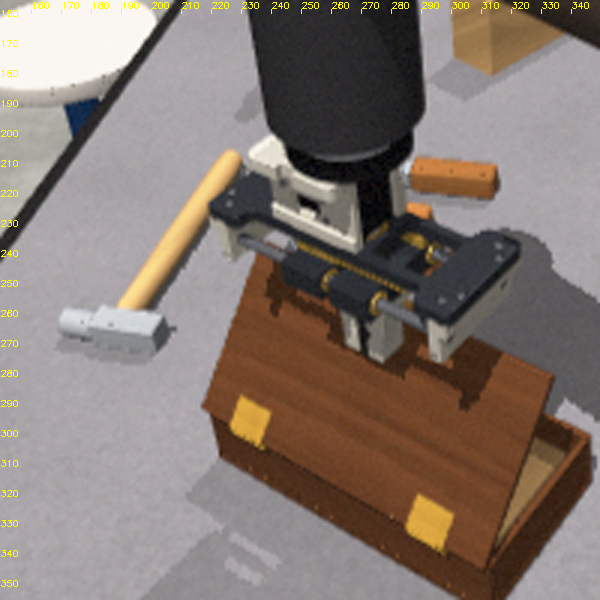

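Emit:
{"op": "servo_tool", "data": {
  "steps": [
    [0,2,0,0.5,0],
    [0,2,0,1.5,0],
    [0,1,0,2,0],
    [0,0,0,1.5,0],
    [0,0,0,1.0,0],
    [0,0,0,0.8,0],
    [0,0,0,0,0]
  ]
}}

```text
time_s: 18.73
tcp_pos: [0.5041, 0.2931, 0.0649]
eef_rot: [180.0, -0.0, -116.8]
contact_force: [0.4, -0.3, 0.9]
gripper_width: 0.0002
```

Emit:
{"op": "servo_tool", "data": {
  "steps": [
    [0,0,0,0.3,0],
    [0,0,0,0.2,0],
    [0,0,0,0.1,0],
    [0,0,0,0,0]
  ]
}}

```text
time_s: 19.23
tcp_pos: [0.5046, 0.2934, 0.0626]
eef_rot: [-179.9, 0.1, -116.8]
contact_force: [-7.4, -2.6, 22.3]
gripper_width: 0.0004
```

Emit:
{"op": "servo_tool", "data": {
  "steps": [
    [0,0,0,-5,0],
    [0,0,0,-5,0],
    [4.5,0,0,0,0]
  ]
}}

```text
time_s: 19.6
tcp_pos: [0.5063, 0.2949, 0.1645]
eef_rot: [-179.8, 0.5, -116.8]
contact_force: [-0.2, 0.2, -1.1]
gripper_width: 0.0057
```

```bash
python3 - <<'E'
from h import *
st()
im=shot("side"); cv2.imwrite("pics/s11.png",im); crop(im,200,190,340,330,4,"pics/s11c.png")
go(.5065,-.0188,.15,175.7,4.5,8)
E
```

```text
t 19.6 p [0.5063 0.2949 0.1645] rpy [-179.8    0.5 -116.8] F [-0.2  0.2 -1.1] w 0.57 j [ 49.  15. -16.   0. -59. -76.]
now [0.505  0.2939 0.162 ] -116.8 dyaw -67.5 j6 -76.2 rows 8 t 19.65
[[4.5, 3.48, -1.78, 0.15, 8.4], [4.5, 3.18, -2.27, 0.15, 8.4], [4.5, 2.81, -2.71, 0.15, 8.4], [4.5, 2.38, -3.1, 0.15, 8.4], [4.5, 1.9, -3.41, 0.15, 8.4], [4.5, 1.38, -3.66, 0.15, 8.4], [4.5, 0.83, -3.82, 0.15, 8.4], [4.5, 0.26, -3.9, 0.15, 8.4]]
```

View pics/s11.png

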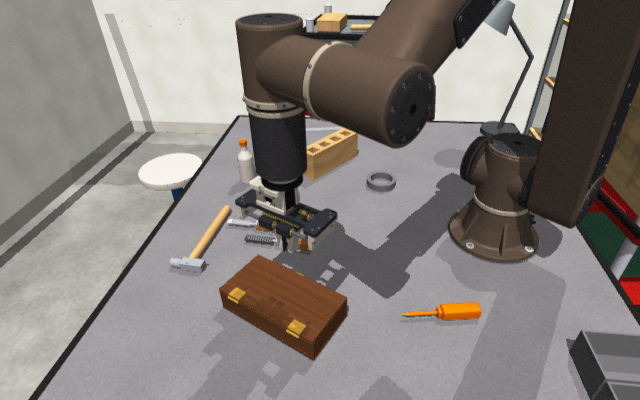

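The lid is shut flush (side view around (284,305)). Next is the awl, gripped near the butt so gravity can swing it tip down.

Emit:
{"op": "servo_tool", "data": {
  "steps": [
    [4.5,3.5,-1.8,0.1,8.4],
    [4.5,3.2,-2.3,0.1,8.4],
    [4.5,2.8,-2.7,0.1,8.4],
    [4.5,2.4,-3.1,0.1,8.4],
    [4.5,1.9,-3.4,0.2,8.4],
    [4.5,1.4,-3.7,0.2,8.4],
    [4.5,0.8,-3.8,0.2,8.4],
    [4.5,0.3,-3.9,0.2,8.4]
  ]
}}

```text
time_s: 20.65
tcp_pos: [0.5055, -0.0217, 0.1466]
eef_rot: [-180.0, -0.1, 175.7]
contact_force: [0.1, 0.4, 1.1]
gripper_width: 0.0448
```

Emit:
{"op": "servo_tool", "data": {
  "steps": [
    [4.5,0,0,0,0],
    [4.5,0,0,0,0]
  ]
}}

```text
time_s: 20.9
tcp_pos: [0.5059, -0.0205, 0.147]
eef_rot: [-180.0, -0.0, 176.0]
contact_force: [-0.1, -0.4, 0.7]
gripper_width: 0.045
```

```bash
python3 - <<'E'
from h import *
st()
im=shot("side"); crop(im,200,170,360,290,5,"pics/s12.png")
im=shot("top"); crop(im,250,90,410,210,5,"pics/t12.png")
print(proj("side",[[.5065,-.0188,.014],[.5369,-.021,.028]]))
go(.5065,-.0188,.03,175.7,4.5,3)
E
```

```text
t 20.9 p [ 0.5059 -0.0205  0.147 ] rpy [-180.   -0.  176.] F [-0.1 -0.4  0.7] w 4.5 j [  20.    9.  -27.   -0.  -55. -114.]
[[312.07722039 214.36057816]
 [301.73050818 209.53197235]]
now [ 0.5062 -0.0198  0.1473] 176.1 dyaw -0.4 j6 -113.9 rows 3 t 21.0
[[4.5, -0.01, 0.03, 3.91, 0.1], [4.5, -0.01, 0.03, 3.91, 0.1], [4.5, -0.01, 0.03, 3.91, 0.1]]
```

View pics/s12.png

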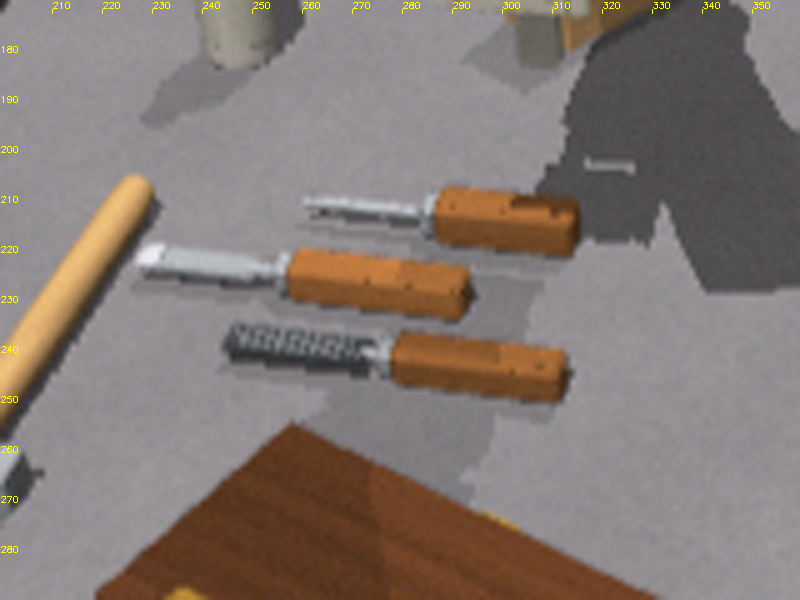

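View pics/t12.png

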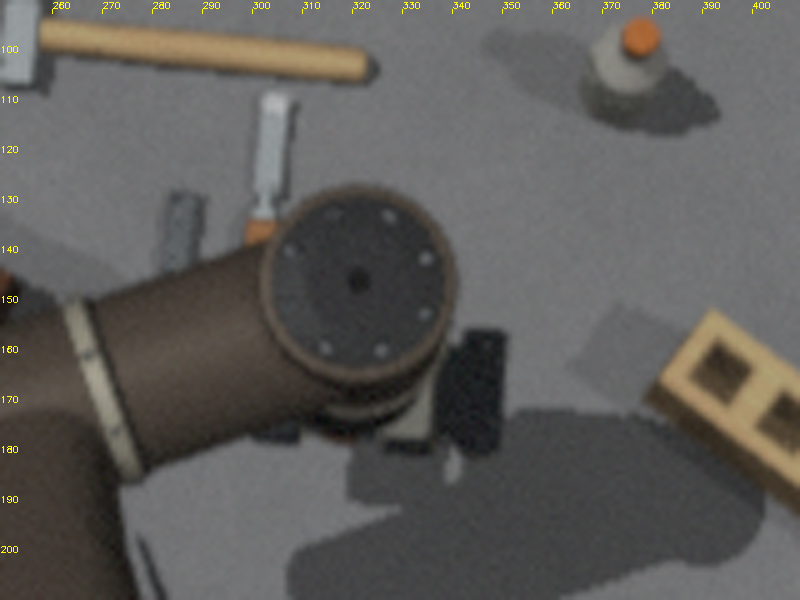

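Emit:
{"op": "servo_tool", "data": {
  "steps": [
    [4.5,0,0,4.0,0],
    [4.5,0,0,4.0,0],
    [4.5,0,0.1,4.0,0],
    [4.5,0,0,2.0,0],
    [4.5,0,0,0.2,0],
    [4.5,0,0,0,0]
  ]
}}

```text
time_s: 21.75
tcp_pos: [0.5068, -0.0188, 0.0061]
eef_rot: [180.0, 0.0, 176.0]
contact_force: [-0.0, -0.6, 0.4]
gripper_width: 0.0453
```

Emit:
{"op": "servo_tool", "data": {
  "steps": [
    [2.4,0,0,0,0],
    [2.4,0,0,0,0],
    [2.4,0,0,0,0],
    [2.4,0,0,0,0],
    [2.4,0,0,0,0]
  ],
  "squeeze": 3
}}

```text
time_s: 22.38
tcp_pos: [0.5068, -0.0192, 0.006]
eef_rot: [180.0, 0.1, 176.0]
contact_force: [0.2, 1.7, 5.3]
gripper_width: 0.0281
```

Emit:
{"op": "servo_tool", "data": {
  "steps": [
    [2.4,0,0,-1,0],
    [2.4,0,0,-2,0],
    [2.4,0,0,-3,0],
    [2.4,0,0,-3,0],
    [2.4,0,0,-3,0],
    [2.4,0,0,0,0]
  ]
}}

```text
time_s: 23.12
tcp_pos: [0.5074, -0.0192, 0.128]
eef_rot: [179.9, 0.2, 176.0]
contact_force: [-0.7, 0.2, -1.1]
gripper_width: 0.028
```

```bash
python3 - <<'E'
from h import *
st()
im=shot("side"); crop(im,200,120,360,240,5,"pics/s13.png")
E
```

```text
t 23.12 p [ 0.5074 -0.0192  0.128 ] rpy [179.9   0.2 176. ] F [-0.7  0.2 -1.1] w 2.8 j [  20.   10.  -28.    0.  -52. -114.]
```

View pics/s13.png

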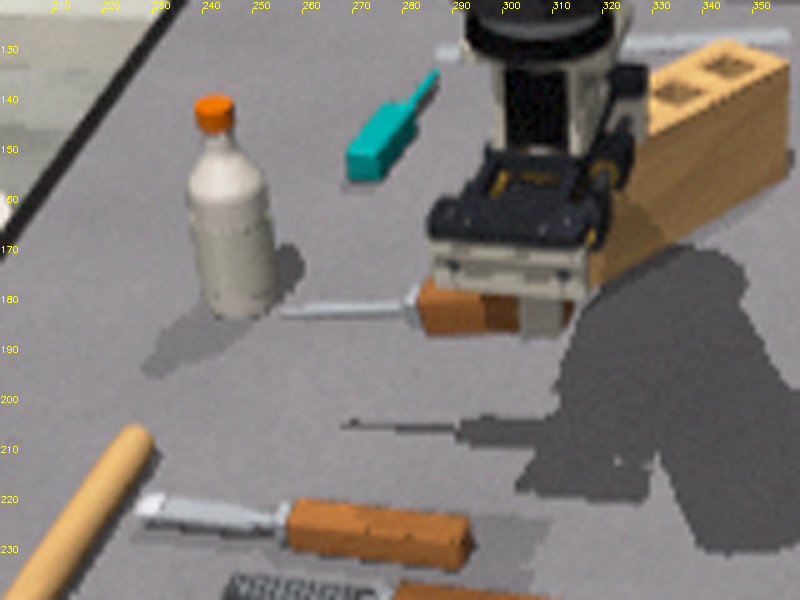

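Emit:
{"op": "servo_tool", "data": {
  "steps": [
    [2.4,0,0,-6.2,0],
    [2.4,0,0,0,0],
    [2.4,0,0,6.2,0],
    [2.4,0,0,-6.2,0],
    [2.4,0,0,6.2,0],
    [2.4,0,0,-6.2,0],
    [2.4,0,0,0,0]
  ]
}}

```text
time_s: 24.05
tcp_pos: [0.5076, -0.0194, 0.1886]
eef_rot: [-180.0, 0.1, 176.0]
contact_force: [0.7, -0.0, 0.3]
gripper_width: 0.028
```

```bash
python3 - <<'E'
from h import *
st()
im=shot("side"); crop(im,200,90,360,210,5,"pics/s14.png")
E
```

```text
t 24.05 p [ 0.5076 -0.0194  0.1886] rpy [-1.80e+02  1.00e-01  1.76e+02] F [ 0.7 -0.   0.3] w 2.8 j [  20.    6.  -23.    0.  -60. -114.]
```

View pics/s14.png

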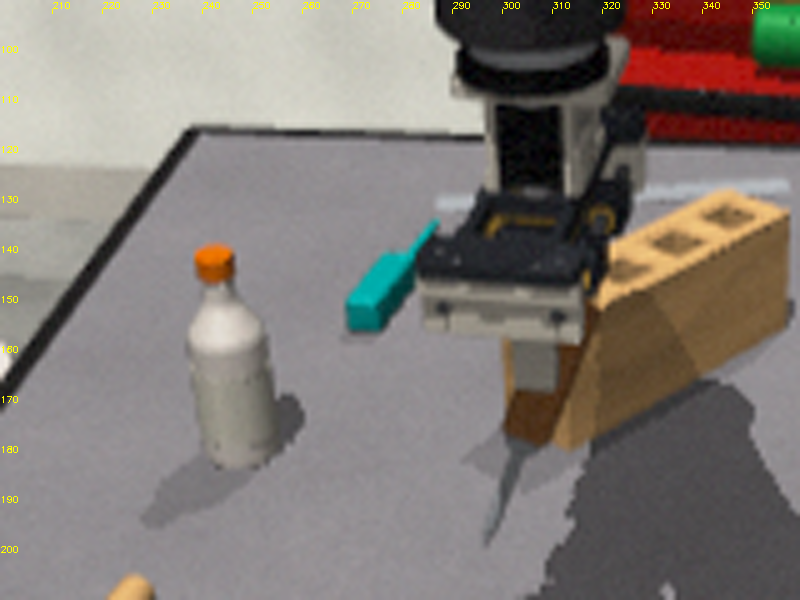

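The vertical jerks swung the awl most of the way: its tip is down at (294,199), about 20° off vertical. I'll repeat them.

Emit:
{"op": "servo_tool", "data": {
  "steps": [
    [2.4,0,0,-6.2,0],
    [2.4,0,0,0,0],
    [2.4,0,0,6.2,0],
    [2.4,0,0,-6.2,0],
    [2.4,0,0,6.2,0],
    [2.4,0,0,-6.2,0],
    [2.4,0,0,0,0],
    [2.4,0,0,-3,0]
  ]
}}

```text
time_s: 25.1
tcp_pos: [0.5047, -0.0194, 0.2771]
eef_rot: [-180.0, -0.3, 175.9]
contact_force: [0.7, -0.3, -1.5]
gripper_width: 0.0283
```

```bash
python3 - <<'E'
from h import *
st()
im=shot("side"); crop(im,230,70,390,190,5,"pics/s15.png")
im=shot("top"); crop(im,250,90,410,210,5,"pics/t15.png")
E
```

```text
t 25.1 p [ 0.5047 -0.0194  0.2771] rpy [-180.    -0.3  175.9] F [ 0.7 -0.3 -1.5] w 2.83 j [  20.    3.  -15.   -0.  -72. -114.]
```

View pics/s15.png

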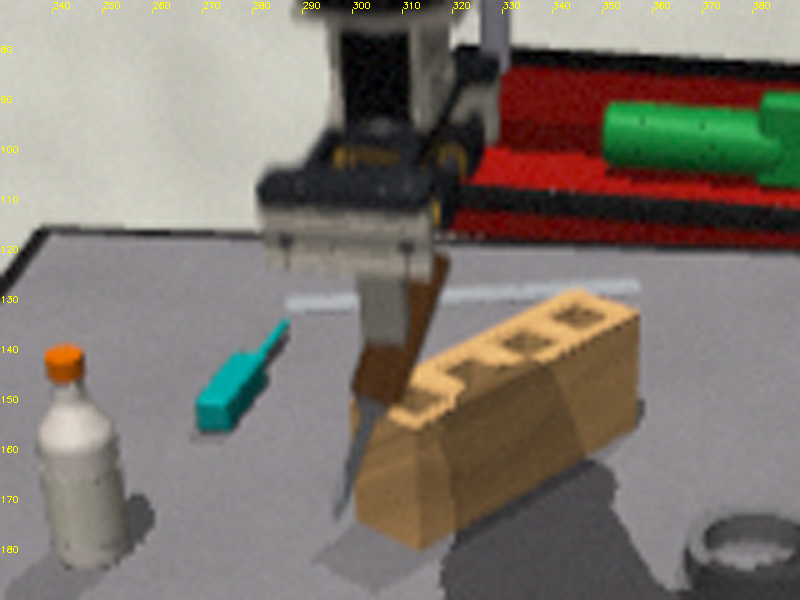

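```bash
cat >> h.py <<'E'
def inplane(uv,n="side"):
    """tool-frame (x,z) in cm of pixels, taken in the plane through the TCP along tool x and z"""
    s=r.get_state(); p=np.array(s["tcp_pos"]); a=np.radians(s["eef_rot"][2])
    X=np.array([np.cos(a),np.sin(a),0]);Y=np.array([np.sin(a),-np.cos(a),0])
    o,d=ray(n,uv); t=((p-o)@Y)/(d@Y); P=o+d*t[:,None]
    return P,np.c_[(P-p)@X,-(P-p)[:,2]]*100
E
python3 - <<'E'
from h import *
st()
P,q=inplane([(297,172.6),(303.5,150),(318.5,121)]); print(P.round(3),q.round(2))
go(.5345,-.2738,.32,-126.3,2.4,7)
E
```

```text
t 25.2 p [ 0.5074 -0.0193  0.2814] rpy [179.9   0.2 176. ] F [ 0.5 -0.1 -0.9] w 2.79 j [  20.    3.  -15.    0.  -72. -114.]
[[ 0.544 -0.022  0.153]
 [ 0.522 -0.02   0.225]
 [ 0.479 -0.017  0.309]] [[-3.63 12.81]
 [-1.43  5.66]
 [ 2.83 -2.79]]
now [ 0.5074 -0.0193  0.2814] 176.0 dyaw 57.7 j6 -114.1 rows 7 t 25.2
[[2.4, -0.64, -3.6, -0.55, -8.2], [2.4, -0.12, -3.65, -0.55, -8.2], [2.4, 0.41, -3.63, -0.55, -8.2], [2.4, 0.92, -3.54, -0.55, -8.2], [2.4, 1.42, -3.37, -0.55, -8.2], [2.4, 1.89, -3.13, -0.55, -8.2], [2.4, 2.32, -2.83, -0.55, -8.2]]
```

```bash
python3 - <<'E'
from h import *
go(.5132,-.3028,.275,-126.3,2.4,8)
E
```

```text
now [ 0.5074 -0.0193  0.2814] 176.0 dyaw 57.7 j6 -114.1 rows 8 t 25.2
[[2.4, -0.32, -3.53, 0.08, -7.2], [2.4, 0.13, -3.54, 0.08, -7.2], [2.4, 0.57, -3.5, 0.08, -7.2], [2.4, 1.0, -3.4, 0.08, -7.2], [2.4, 1.42, -3.25, 0.08, -7.2], [2.4, 1.82, -3.04, 0.08, -7.2], [2.4, 2.19, -2.79, 0.08, -7.2], [2.4, 2.52, -2.49, 0.08, -7.2]]
```

Emit:
{"op": "servo_tool", "data": {
  "steps": [
    [2.4,-0.3,-3.5,0.1,-7.2],
    [2.4,0.1,-3.5,0.1,-7.2],
    [2.4,0.6,-3.5,0.1,-7.2],
    [2.4,1.0,-3.4,0.1,-7.2],
    [2.4,1.4,-3.3,0.1,-7.2],
    [2.4,1.8,-3.0,0.1,-7.2],
    [2.4,2.2,-2.8,0.1,-7.2],
    [2.4,2.5,-2.5,0.1,-7.2]
  ],
  "squeeze": 10
}}

```text
time_s: 26.2
tcp_pos: [0.5117, -0.3031, 0.2698]
eef_rot: [179.9, 0.0, -126.2]
contact_force: [-0.2, 0.2, -0.9]
gripper_width: 0.0277
```

Emit:
{"op": "servo_tool", "data": {
  "steps": [
    [2.4,0,0,0,0],
    [2.4,0,0,0,0]
  ]
}}

```text
time_s: 26.45
tcp_pos: [0.5117, -0.3019, 0.2702]
eef_rot: [179.9, -0.0, -126.5]
contact_force: [0.3, -0.7, -0.2]
gripper_width: 0.0279
```

```bash
python3 - <<'E'
from h import *
st()
im=shot("side"); crop(im,270,60,400,180,6,"pics/s16.png")
im=shot("top"); crop(im,330,100,490,220,5,"pics/t16.png")
print(proj("side",[[.5345,-.2738,.095]]),proj("top",[[.5345,-.2738,.095]]))
E
```

```text
t 26.45 p [ 0.5117 -0.3019  0.2702] rpy [ 179.9   -0.  -126.5] F [ 0.3 -0.7 -0.2] w 2.79 j [-12.  12.  -6.  -0. -73. -25.]
[[313.56597256 148.69274893]] [[393.65664309 164.25392898]]
```

View pics/s16.png

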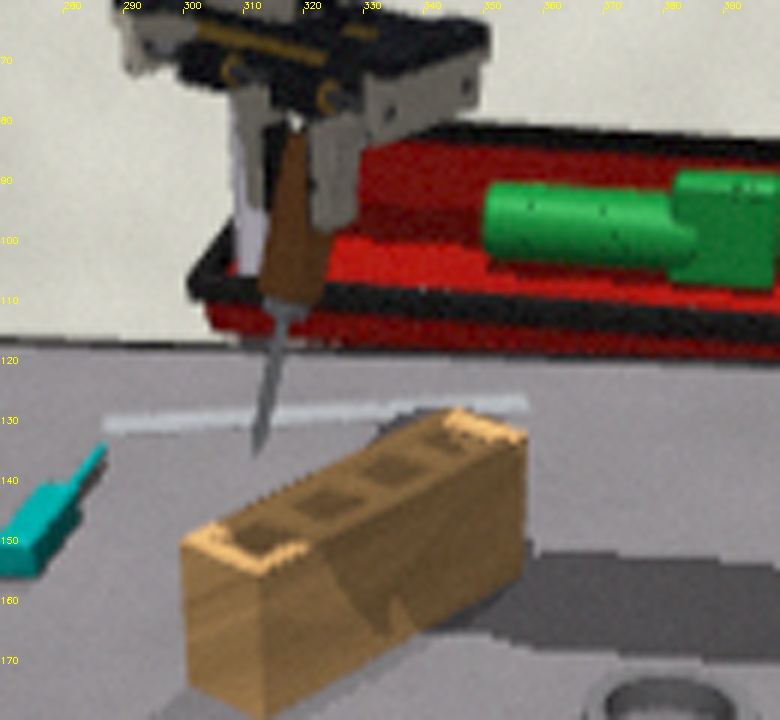

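View pics/t16.png

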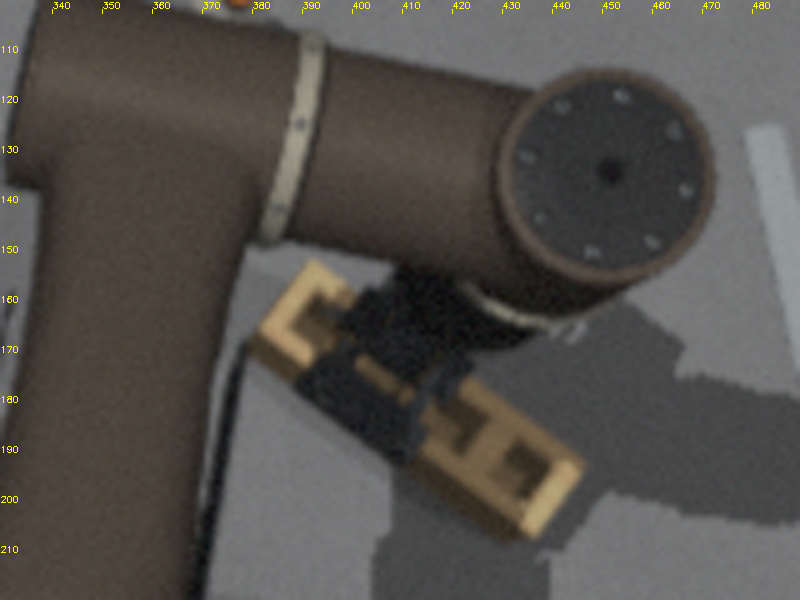

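```bash
python3 - <<'E'
from h import *
P,q=inplane([(312.4,135.4),(316.8,111.5),(317,82)]); print(P.round(4),q.round(2))
print(proj("side",[[.533,-.2729,.142],[.533,-.2729,.148],[.53,-.277,.142]]))
E
```

```text
[[ 0.5359 -0.2691  0.146 ]
 [ 0.5217 -0.2883  0.2208]
 [ 0.5188 -0.2923  0.3146]] [[-4.02 12.51]
 [-1.63  5.03]
 [-1.14 -4.35]]
[[313.48568995 136.03496164]
 [313.42198208 134.36205752]
 [314.56129475 135.51306334]]
```

Emit:
{"op": "servo_tool", "data": {
  "steps": [
    [2.4,0.4,-0.1,3,0],
    [2.4,0,0,2.5,0],
    [2.4,0,0,1.5,0],
    [2.4,0,0,1.0,0],
    [2.4,0,0,0,0]
  ]
}}

```text
time_s: 27.18
tcp_pos: [0.5105, -0.3058, 0.1914]
eef_rot: [180.0, -0.0, -126.4]
contact_force: [-0.3, -0.5, -0.6]
gripper_width: 0.0279
```

```bash
python3 - <<'E'
from h import *
st()
im=shot("side"); crop(im,270,60,400,180,6,"pics/s17.png")
go(.5345,-.2738,.17,-126.3,2.4,5)
E
```

```text
t 27.18 p [ 0.5105 -0.3058  0.1914] rpy [ 180.    -0.  -126.4] F [-0.3 -0.5 -0.6] w 2.79 j [-12.  15. -13.   0. -63. -24.]
now [ 0.5109 -0.306   0.192 ] -126.4 dyaw 0.1 j6 -24.3 rows 5 t 27.23
[[2.4, -0.8, 0.0, 0.44, -0.0], [2.4, -0.8, 0.0, 0.44, -0.0], [2.4, -0.8, 0.0, 0.44, -0.0], [2.4, -0.8, 0.0, 0.44, -0.0], [2.4, -0.8, 0.0, 0.44, -0.0]]
```

View pics/s17.png

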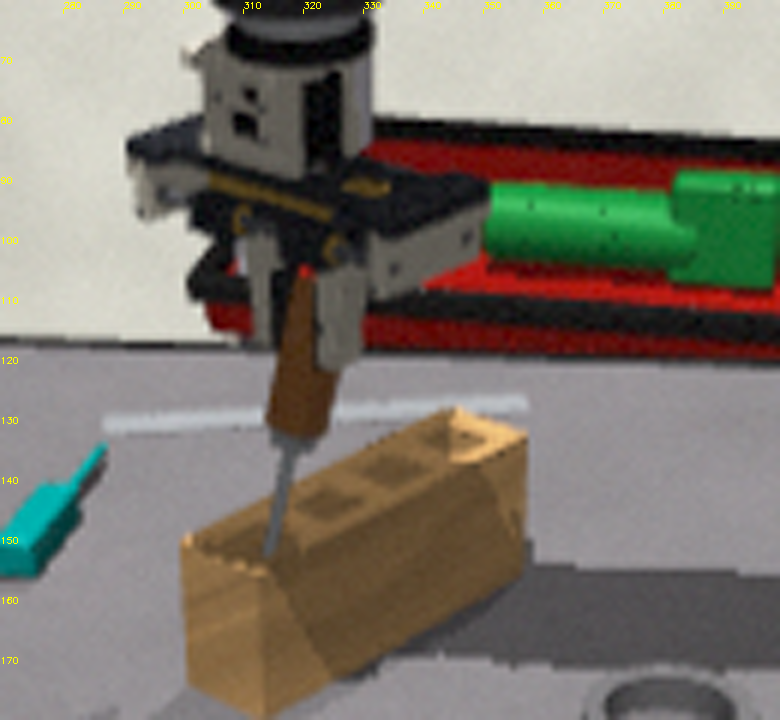

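Emit:
{"op": "servo_tool", "data": {
  "steps": [
    [2.4,-0.5,0,0.5,0],
    [2.4,-0.5,0,0.5,0],
    [2.4,-0.5,0,0.5,0],
    [2.4,-0.3,0,0.5,0],
    [2.4,0,0,0,0]
  ],
  "squeeze": 5
}}

```text
time_s: 27.85
tcp_pos: [0.5211, -0.2913, 0.1709]
eef_rot: [179.9, -0.0, -126.4]
contact_force: [0.0, -0.1, -0.6]
gripper_width: 0.028
```

```bash
python3 - <<'E'
from h import *
st()
im=shot("side"); crop(im,270,60,400,180,6,"pics/s18.png")
E
```

```text
t 27.85 p [ 0.5211 -0.2913  0.1709] rpy [ 179.9   -0.  -126.4] F [ 0.  -0.1 -0.6] w 2.8 j [-10.  16. -14.  -0. -60. -26.]
```

View pics/s18.png

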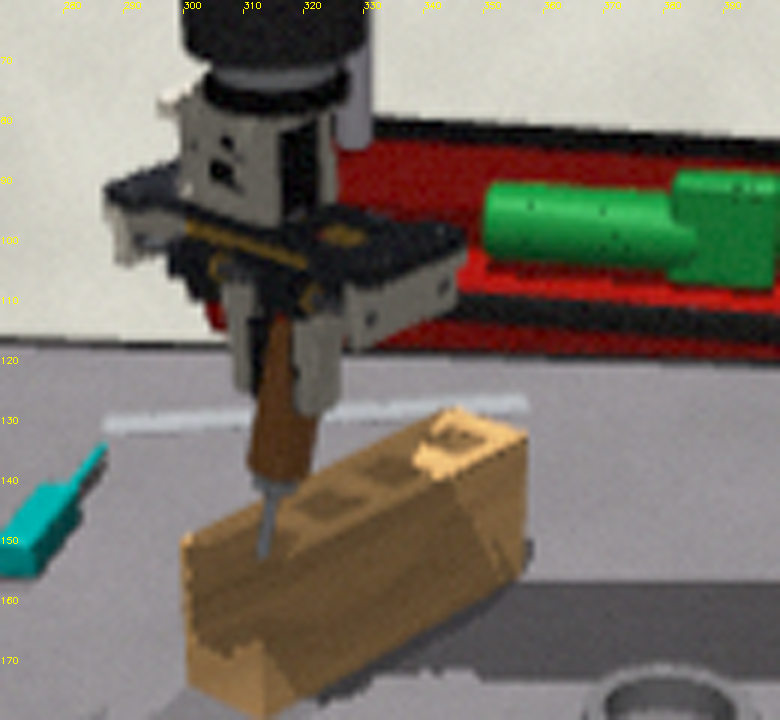

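Emit:
{"op": "servo_tool", "data": {
  "steps": [
    [2.4,-0.3,0,0.7,0],
    [2.4,-0.3,0,0.7,0],
    [2.4,-0.2,0,0.7,0],
    [2.4,0,0,0.5,0],
    [2.4,0,0,0,0]
  ]
}}

```text
time_s: 28.52
tcp_pos: [0.5257, -0.285, 0.1449]
eef_rot: [179.9, -0.0, -126.4]
contact_force: [0.2, -0.1, -0.7]
gripper_width: 0.0283
```

```bash
python3 - <<'E'
from h import *
st()
im=shot("side"); crop(im,270,60,400,180,6,"pics/s19.png")
E
```

```text
t 28.52 p [ 0.5257 -0.285   0.1449] rpy [ 179.9   -0.  -126.4] F [ 0.2 -0.1 -0.7] w 2.83 j [-10.  17. -16.  -0. -57. -27.]
```

View pics/s19.png

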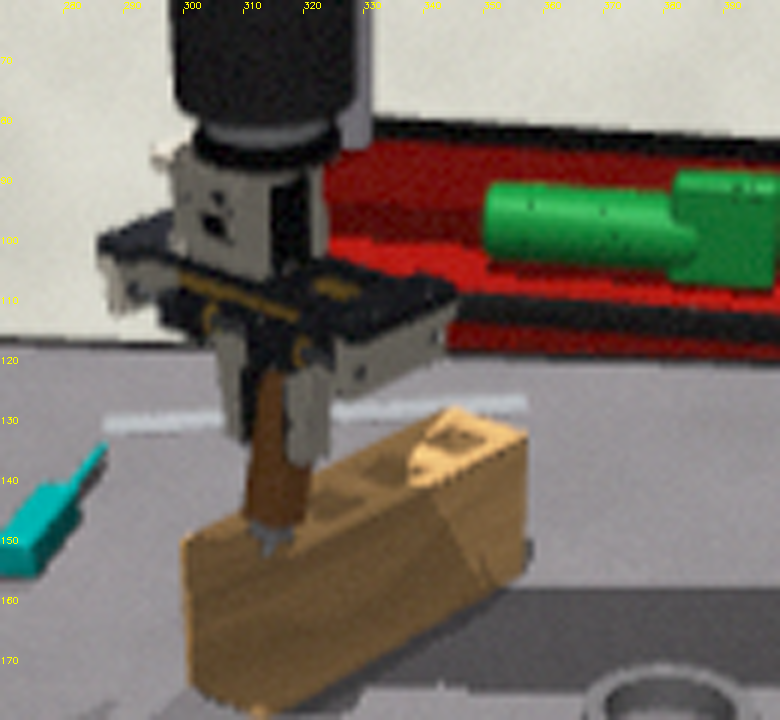

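Emit:
{"op": "servo_tool", "data": {
  "steps": [
    [2.4,-0.2,0,0.5,0],
    [2.4,0,0,0.5,0],
    [2.4,0,0,0.2,0],
    [2.4,0,0,0,0]
  ]
}}

```text
time_s: 29.08
tcp_pos: [0.5278, -0.2835, 0.1344]
eef_rot: [-179.9, 0.0, -126.4]
contact_force: [-1.1, 1.2, 4.4]
gripper_width: 0.0279
```

```bash
python3 - <<'E'
from h import *
st()
im=shot("side"); crop(im,270,60,400,180,6,"pics/s20.png")
E
```

```text
t 29.07 p [ 0.5278 -0.2835  0.1344] rpy [-179.9    0.  -126.4] F [-1.1  1.2  4.4] w 2.79 j [-10.  18. -16.   0. -56. -27.]
```

View pics/s20.png

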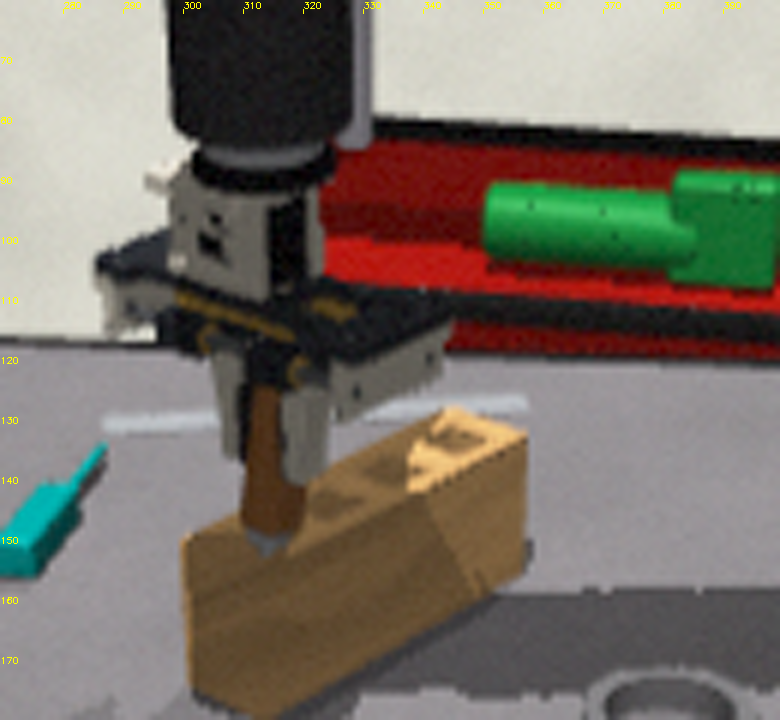

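Emit:
{"op": "servo_tool", "data": {
  "steps": [
    [4.4,0,0,0,0],
    [4.4,0,0,0,0],
    [4.4,0,0,0,0],
    [4.4,0,0,-4,0],
    [4.4,0,0,-5,0],
    [4.4,0,0,-5,0],
    [4.4,0,0,0,0]
  ]
}}

```text
time_s: 30.0
tcp_pos: [0.5291, -0.2844, 0.2783]
eef_rot: [-179.6, 0.1, -126.4]
contact_force: [-0.0, 0.4, -0.5]
gripper_width: 0.0441
```

```bash
python3 - <<'E'
from h import *
st()
im=shot("side"); crop(im,270,60,400,180,6,"pics/s21.png"); cv2.imwrite("pics/s21f.png",im)
go(.6,.04,.27,-5.1+180,4.5,7)
E
```

```text
t 30.0 p [ 0.5291 -0.2844  0.2783] rpy [-1.796e+02  1.000e-01 -1.264e+02] F [-0.   0.4 -0.5] w 4.41 j [-10.  12.  -5.   0. -73. -27.]
now [ 0.528  -0.2837  0.2755] -126.4 dyaw -58.7 j6 -26.8 rows 7 t 30.05
[[4.5, -4.33, 1.92, 0.08, 8.4], [4.5, -4.01, 2.53, 0.08, 8.4], [4.5, -3.59, 3.09, 0.08, 8.4], [4.5, -3.11, 3.58, 0.08, 8.4], [4.5, -2.55, 3.99, 0.08, 8.4], [4.5, -1.94, 4.32, 0.08, 8.4], [4.5, -1.29, 4.56, 0.08, 8.4]]
```

View pics/s21.png

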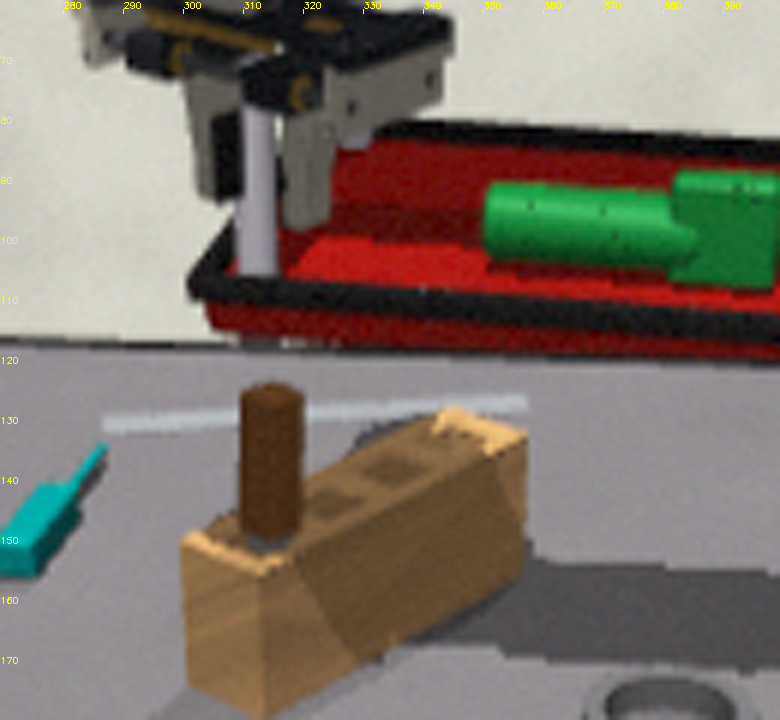

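The awl stands upright in its pocket: side crop, handle from (313,125) to (314,150). Now I'll re-measure the chisel and file.

```bash
cat >> h.py <<'E'
def handle(im,b,name,z=.02,S=4):
    x0,y0,x1,y1=b
    up=cv2.resize(im[y0:y1,x0:x1],None,fx=S,fy=S,interpolation=cv2.INTER_CUBIC); h=cv2.cvtColor(up,40)
    m=((h[...,0]<25)&(h[...,1]>95)&(h[...,2]>50)).astype(np.uint8)
    c=max(cv2.findContours(m,0,1)[0],key=cv2.contourArea); R=(cv2.boxPoints(cv2.minAreaRect(c))+.5)/S-.5+[x0,y0]
    W=onz("top",R,z)[:,:2]; e1=W[1]-W[0]; e2=W[2]-W[1]; l,w=(e1,e2) if np.linalg.norm(e1)>np.linalg.norm(e2) else (e2,e1)
    if l[0]<0: l=-l
    print(name,"centre",W.mean(0).round(4),"yaw",np.degrees(np.arctan2(l[1],l[0])).round(1),"len",np.linalg.norm(l).round(4),"w",np.linalg.norm(w).round(4),"butt",(W.mean(0)-l/2).round(4))
E
python3 - <<'E'
from h import *
im=shot("top"); crop(im,250,90,410,210,5,"pics/t22.png")
handle(im,(270,150,292,188),"file"); handle(im,(290,128,314,170),"chisel")
E
```

```text
file centre [0.5309 0.1064] yaw -4.8 len 0.0906 w 0.0223 butt [0.4857 0.1101]
chisel centre [0.6002 0.0419] yaw -5.3 len 0.1021 w 0.0237 butt [0.5493 0.0466]
```

View pics/t22.png

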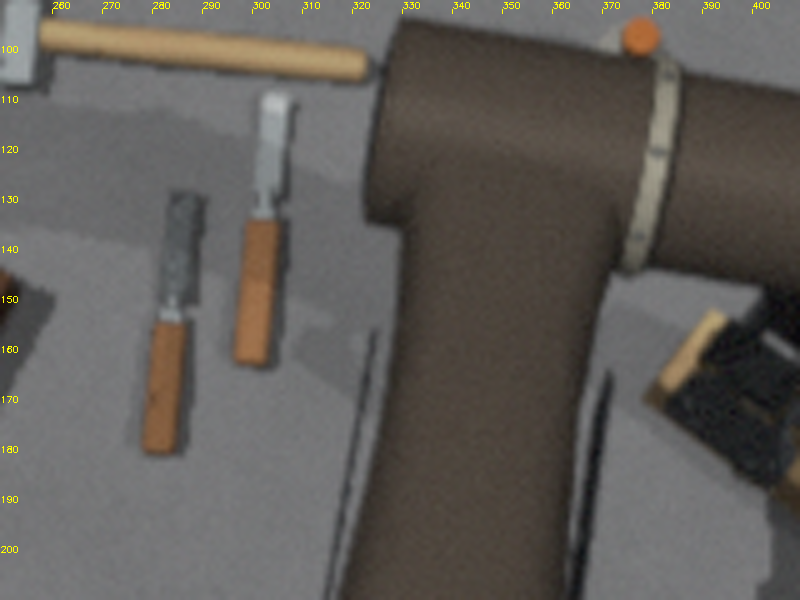

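```bash
python3 - <<'E'
from h import *
go(.559,.0457,.14,174.8,4.5,8)
E
```

```text
now [ 0.5272 -0.2834  0.2738] -126.4 dyaw -58.8 j6 -26.8 rows 8 t 30.1
[[4.5, -3.55, 2.12, 1.67, 7.3], [4.5, -3.25, 2.56, 1.67, 7.3], [4.5, -2.89, 2.95, 1.67, 7.3], [4.5, -2.49, 3.3, 1.67, 7.3], [4.5, -2.05, 3.59, 1.67, 7.3], [4.5, -1.57, 3.82, 1.67, 7.3], [4.5, -1.07, 3.99, 1.67, 7.3], [4.5, -0.55, 4.1, 1.67, 7.3]]
```

Emit:
{"op": "servo_tool", "data": {
  "steps": [
    [4.5,-3.6,2.1,0.2,7.3],
    [4.5,-3.3,2.6,1.7,7.3],
    [4.5,-2.9,3.0,1.9,7.3],
    [4.5,-2.5,3.3,1.9,7.3],
    [4.5,-2.1,3.6,1.9,7.3],
    [4.5,-1.6,3.8,1.9,7.3],
    [4.5,-1.1,4.0,1.9,7.3],
    [4.5,-0.5,4.1,1.9,7.3]
  ]
}}

```text
time_s: 31.1
tcp_pos: [0.558, 0.0485, 0.1385]
eef_rot: [-179.9, -0.1, 174.9]
contact_force: [0.5, -0.3, 0.0]
gripper_width: 0.0449
```

Emit:
{"op": "servo_tool", "data": {
  "steps": [
    [4.5,0,0,0,0],
    [4.5,0,0,0,0]
  ]
}}

```text
time_s: 31.35
tcp_pos: [0.5583, 0.0472, 0.1395]
eef_rot: [-179.9, -0.1, 175.3]
contact_force: [-0.4, 0.3, -0.3]
gripper_width: 0.0449
```

```bash
python3 - <<'E'
from h import *
go(.559,.0457,.004,174.8,4.5,4)
im=shot("side"); crop(im,200,170,360,290,5,"pics/s23.png")
print(proj("side",[[.548,.0465,.0125]]))
E
```

```text
now [0.5583 0.0472 0.1395] 175.3 dyaw -0.5 j6 -119.6 rows 4 t 31.35
[[4.5, -0.02, -0.04, 3.39, 0.1], [4.5, -0.02, -0.04, 3.39, 0.1], [4.5, -0.02, -0.04, 3.39, 0.1], [4.5, -0.02, -0.04, 3.39, 0.1]]
[[294.26259094 227.96583043]]
```

View pics/s23.png

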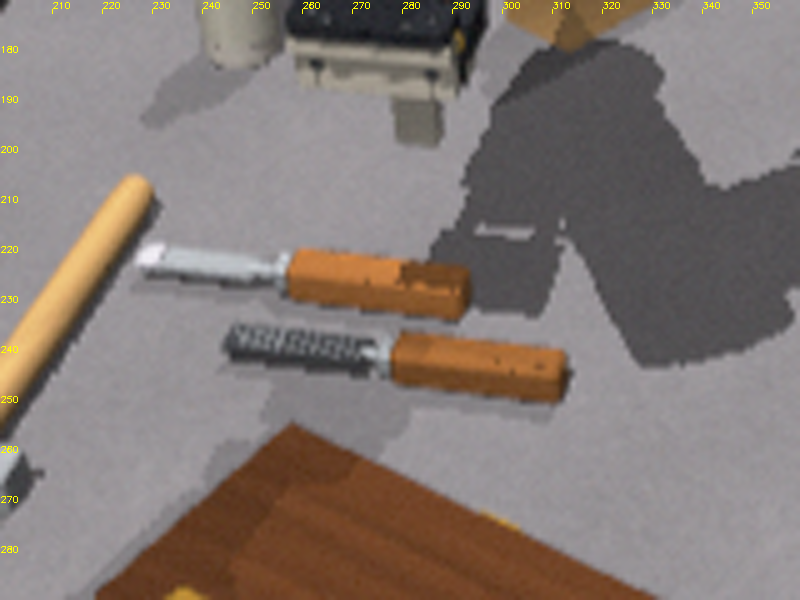

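Emit:
{"op": "servo_tool", "data": {
  "steps": [
    [4.5,0,-0.1,4.0,0],
    [4.5,0,0,4.0,0],
    [4.5,0,0,4.0,0],
    [4.5,0,0,1.3,0],
    [4.5,0,0,0,0],
    [2.0,0,0,0,0],
    [2.0,0,0,0,0],
    [2.0,0,0,0,0]
  ],
  "squeeze": 3
}}

```text
time_s: 32.4
tcp_pos: [0.5596, 0.0467, 0.0087]
eef_rot: [180.0, 0.1, 175.2]
contact_force: [-0.9, -0.3, 5.3]
gripper_width: 0.0252
```

Emit:
{"op": "servo_tool", "data": {
  "steps": [
    [2.0,0,0,0,0],
    [2.0,0,0,0,0],
    [2.0,0,0,-1,0],
    [2.0,0,0,-3,0],
    [2.0,0,0,-3,0],
    [2.0,0,0,-5,0],
    [2.0,0,0,-2,0],
    [2.0,0,0,0,0]
  ]
}}

```text
time_s: 33.4
tcp_pos: [0.5592, 0.0467, 0.1497]
eef_rot: [179.9, 0.1, 175.2]
contact_force: [-3.5, 1.1, 3.9]
gripper_width: 0.025
```

```bash
python3 - <<'E'
from h import *
st()
im=shot("side"); crop(im,200,110,360,230,5,"pics/s24.png")
E
```

```text
t 33.4 p [0.5592 0.0467 0.1497] rpy [1.799e+02 1.000e-01 1.752e+02] F [-3.5  1.1  3.9] w 2.5 j [  25.   13.  -20.   -0.  -56. -120.]
```

View pics/s24.png

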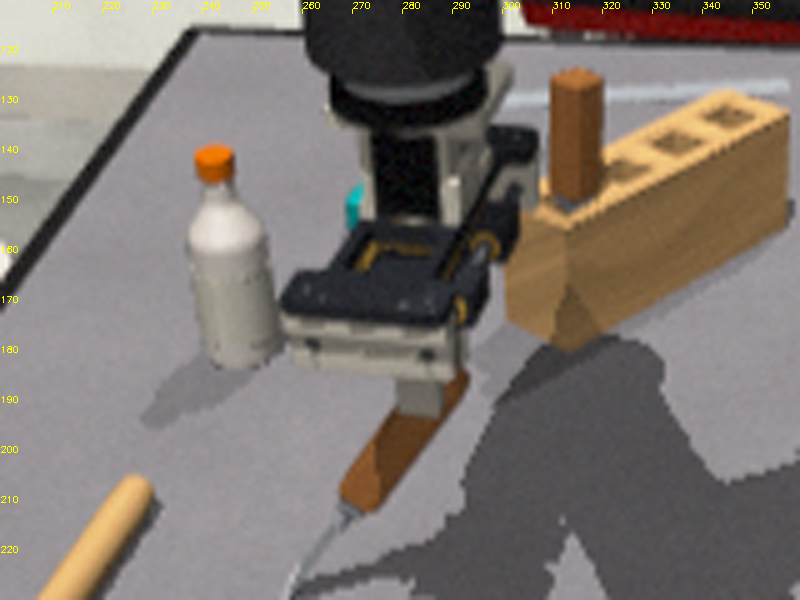

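Emit:
{"op": "servo_tool", "data": {
  "steps": [
    [2.0,0,0,-6.2,0],
    [2.0,0,0,0,0],
    [2.0,0,0,-6,0],
    [2.0,0,0,0,0],
    [2.0,0,0,0,0]
  ]
}}

```text
time_s: 34.08
tcp_pos: [0.5582, 0.0465, 0.2679]
eef_rot: [-180.0, -0.1, 175.2]
contact_force: [0.0, 0.0, -0.9]
gripper_width: 0.025
```

```bash
python3 - <<'E'
from h import *
st()
im=shot("side"); crop(im,200,70,360,190,5,"pics/s25.png")
E
```

```text
t 34.08 p [0.5582 0.0465 0.2679] rpy [-1.800e+02 -1.000e-01  1.752e+02] F [ 0.   0.  -0.9] w 2.5 j [  25.    8.  -10.   -0.  -72. -120.]
```

View pics/s25.png

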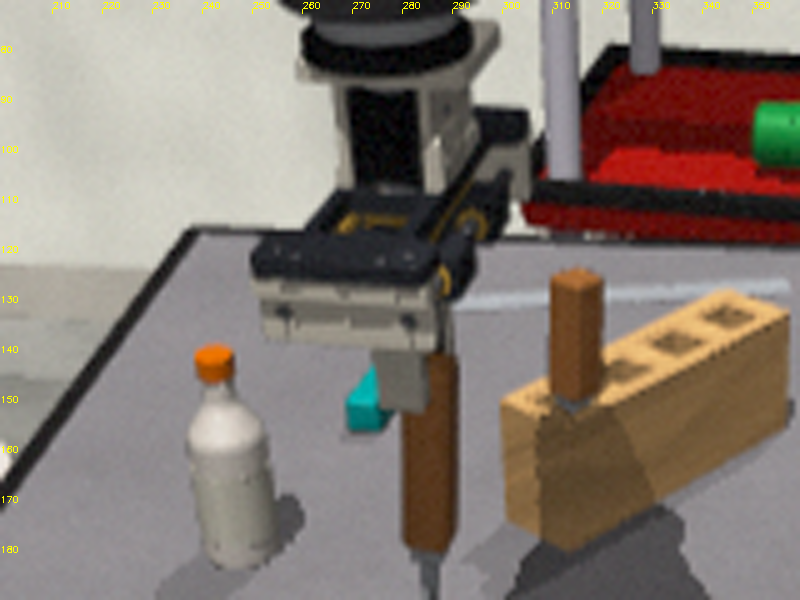

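```bash
python3 - <<'E'
from h import *
im=shot("side"); crop(im,250,120,350,230,5,"pics/s26.png")
P,q=inplane([(285.4,179.2),(286.9,158)]); print(P.round(4),q.round(2))
E
```

```text
[[0.5611 0.046  0.1734]
 [0.5523 0.0468 0.2366]] [[-0.31  9.4 ]
 [ 0.57  3.08]]
```

View pics/s26.png

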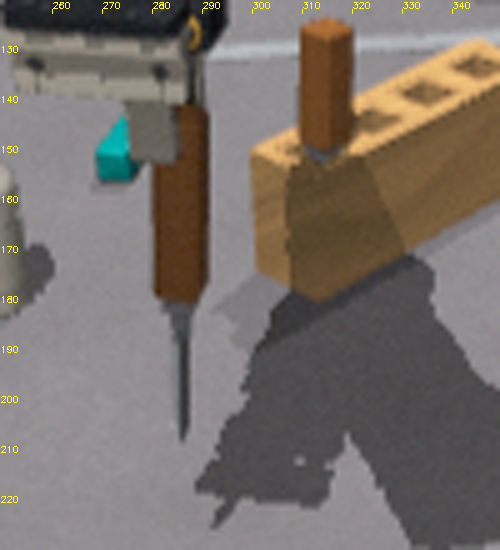

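```bash
python3 - <<'E'
from h import *
P,q=inplane([(286.1,207.5)]); print(P.round(4),q.round(2))
go(.4349,-.4094,.31,-126.3,2.0,9)
E
```

```text
[[0.5663 0.0456 0.0821]] [[-0.83 18.53]]
now [0.558  0.0463 0.2674] 175.2 dyaw 58.5 j6 -119.6 rows 9 t 34.17
[[2.0, 0.94, -5.16, -0.47, -6.5], [2.0, 1.51, -5.02, -0.47, -6.5], [2.0, 2.07, -4.82, -0.47, -6.5], [2.0, 2.61, -4.55, -0.47, -6.5], [2.0, 3.1, -4.23, -0.47, -6.5], [2.0, 3.56, -3.85, -0.47, -6.5], [2.0, 3.98, -3.42, -0.47, -6.5], [2.0, 4.34, -2.95, -0.47, -6.5], [2.0, 4.64, -2.44, -0.47, -6.5]]
```

Emit:
{"op": "servo_tool", "data": {
  "steps": [
    [2.0,0,0,-3,0],
    [2.0,0.9,-5.0,-2.5,-6.5],
    [2.0,1.5,-5.0,0,-6.5],
    [2.0,2.1,-4.8,0,-6.5],
    [2.0,2.6,-4.6,0,-6.5],
    [2.0,3.1,-4.3,0,-6.5],
    [2.0,3.6,-3.9,0,-6.5],
    [2.0,4.0,-3.4,0,-6.5]
  ],
  "squeeze": 10
}}

```text
time_s: 35.17
tcp_pos: [0.4625, -0.3091, 0.323]
eef_rot: [179.9, -0.1, -139.1]
contact_force: [0.1, -0.4, -1.2]
gripper_width: 0.0249
```

Emit:
{"op": "servo_tool", "data": {
  "steps": [
    [2.0,4.4,-3.0,0,-6.5],
    [2.0,4.7,-2.4,0,-6.5],
    [2.0,0,0,0,0],
    [2.0,0,0,0,0]
  ]
}}

```text
time_s: 35.67
tcp_pos: [0.4349, -0.4099, 0.3229]
eef_rot: [179.9, -0.0, -126.4]
contact_force: [0.4, -0.0, -1.5]
gripper_width: 0.025
```

```bash
python3 - <<'E'
from h import *
st()
go(.430,-.416,.30,-126.3,2.0,1)
im=shot("side"); crop(im,280,40,410,180,5,"pics/s27.png")
im=shot("top"); crop(im,330,100,490,220,5,"pics/t27.png")
print(proj("side",[[.4349,-.4094,.095]]))
E
```

```text
t 35.67 p [ 0.4349 -0.4099  0.3229] rpy [ 179.9   -0.  -126.4] F [ 0.4 -0.  -1.5] w 2.5 j [-25.  11.  -0.  -0. -79. -12.]
now [ 0.4349 -0.4099  0.3229] -126.4 dyaw 0.1 j6 -11.8 rows 1 t 35.67
[[2.0, 0.78, 0.04, 2.29, -0.1]]
[[346.13011045 132.06100505]]
```

View pics/s27.png

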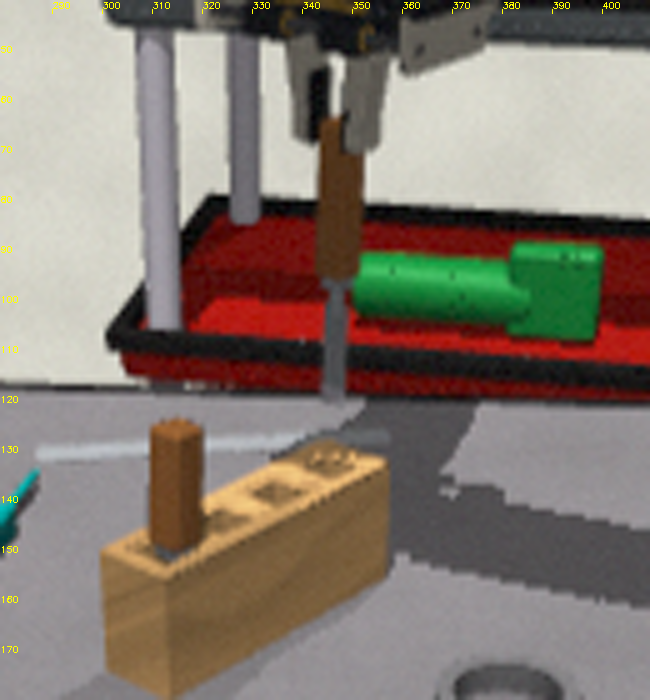

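View pics/t27.png

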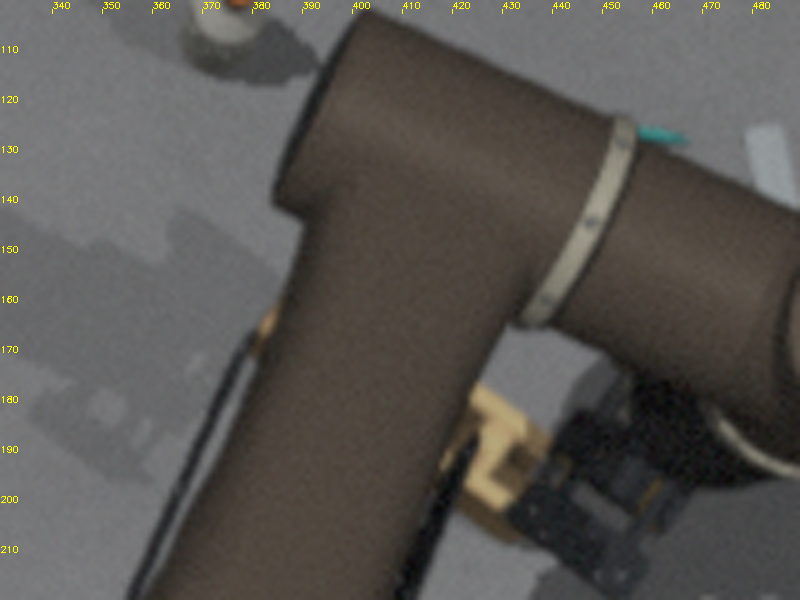

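```bash
python3 - <<'E'
from h import *
st();P,q=inplane([(346.1,119.5),(346.7,96)]); print(P.round(4),q.round(2))
print(proj("side",[[.4349,-.4094,.14]]))
E
```

```text
t 35.77 p [ 0.4356 -0.4091  0.3239] rpy [ 179.9    0.  -126.3] F [-0.6 -0.6 -1.3] w 2.49 j [-24.  11.  -0.  -0. -79. -12.]
[[ 0.4356 -0.4091  0.1434]
 [ 0.4348 -0.4103  0.2285]] [[-0.   18.05]
 [ 0.14  9.54]]
[[346.29707681 120.38107794]]
```

Emit:
{"op": "servo_tool", "data": {
  "steps": [
    [2.0,0.4,0,2,0],
    [2.0,0,0,2,0],
    [2.0,0,0,1,0],
    [2.0,0,0,1,0],
    [2.0,0,0,0.5,0],
    [2.0,0,0,0,0]
  ]
}}

```text
time_s: 36.52
tcp_pos: [0.4331, -0.4131, 0.2595]
eef_rot: [180.0, -0.0, -126.3]
contact_force: [-0.3, -0.1, -0.7]
gripper_width: 0.0251
```

```bash
python3 - <<'E'
from h import *
st()
im=shot("side"); crop(im,280,40,410,180,5,"pics/s28.png")
E
```

```text
t 36.52 p [ 0.4331 -0.4131  0.2595] rpy [ 180.    -0.  -126.3] F [-0.3 -0.1 -0.7] w 2.51 j [-25.  12.  -6.   0. -71. -11.]
```

View pics/s28.png

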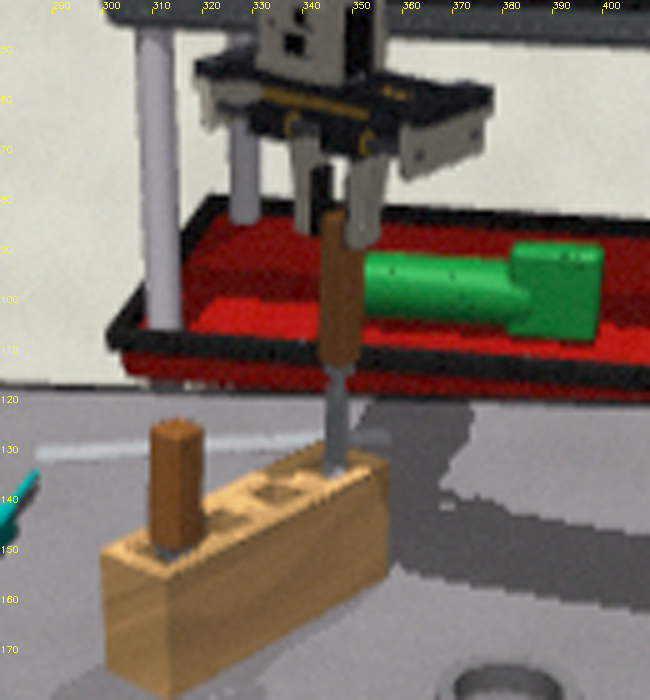

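Emit:
{"op": "servo_tool", "data": {
  "steps": [
    [2.0,0,0,1,0],
    [2.0,0,0,1,0],
    [2.0,0,0,1,0],
    [2.0,0,0,1,0],
    [2.0,0,0,1,0],
    [2.0,0,0,0.4,0],
    [2.0,0,0,0,0]
  ],
  "squeeze": 5
}}

```text
time_s: 37.45
tcp_pos: [0.4329, -0.4132, 0.2053]
eef_rot: [180.0, -0.0, -126.3]
contact_force: [0.2, -0.2, -1.9]
gripper_width: 0.0251
```

```bash
python3 - <<'E'
from h import *
st()
im=shot("side"); crop(im,280,40,410,180,5,"pics/s29.png")
E
```

```text
t 37.45 p [ 0.4329 -0.4132  0.2053] rpy [ 180.    -0.  -126.3] F [ 0.2 -0.2 -1.9] w 2.51 j [-25.  14. -11.   0. -65. -11.]
```

View pics/s29.png

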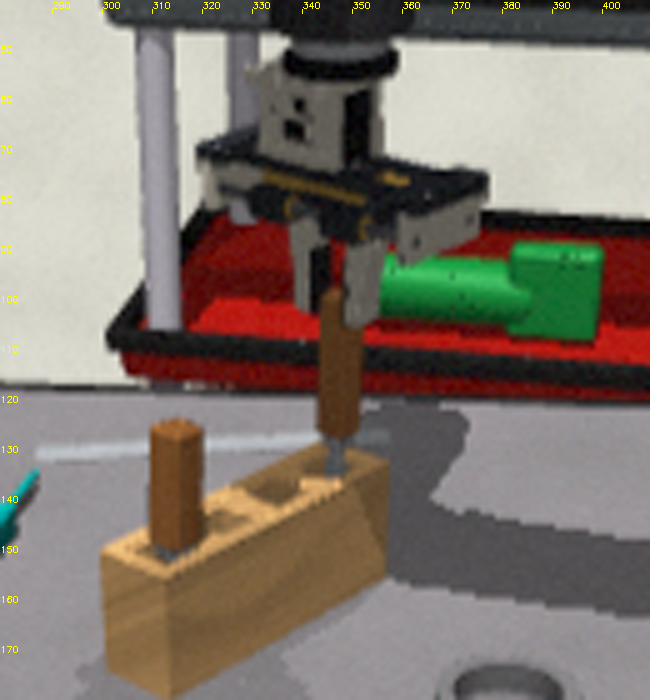

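Emit:
{"op": "servo_tool", "data": {
  "steps": [
    [2.0,0,0,0.5,0],
    [2.0,0,0,0.4,0],
    [2.0,0,0,0.3,0],
    [2.0,0,0,0.2,0],
    [2.0,0,0,0,0]
  ]
}}

```text
time_s: 38.12
tcp_pos: [0.433, -0.4132, 0.1914]
eef_rot: [180.0, -0.0, -126.3]
contact_force: [-1.6, 0.2, -1.6]
gripper_width: 0.025
```

Emit:
{"op": "servo_tool", "data": {
  "steps": [
    [2.0,0,0,0.3,0],
    [2.0,0,0,0.2,0],
    [2.0,0,0,0,0]
  ]
}}

```text
time_s: 38.5
tcp_pos: [0.4339, -0.4141, 0.1881]
eef_rot: [-179.8, -0.0, -126.3]
contact_force: [0.2, 0.1, 6.3]
gripper_width: 0.025
```

```bash
python3 - <<'E'
from h import *
st()
im=shot("side"); crop(im,280,40,410,180,5,"pics/s30.png")
E
```

```text
t 38.5 p [ 0.4339 -0.4141  0.1881] rpy [-179.8   -0.  -126.3] F [0.2 0.1 6.3] w 2.5 j [-25.  15. -12.   0. -62. -11.]
```

View pics/s30.png

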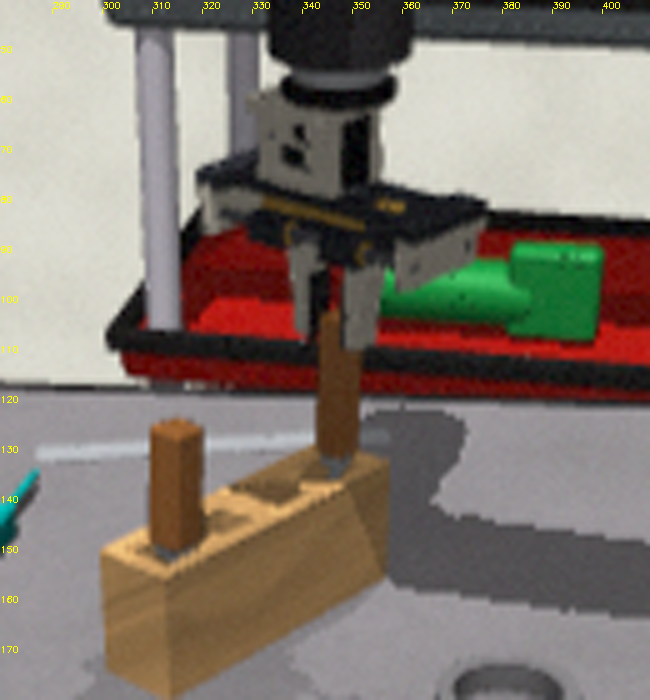

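Contact of 6 N at full depth, so the chisel tip is on the floor of its pocket. Release.

Emit:
{"op": "servo_tool", "data": {
  "steps": [
    [4.4,0,0,0,0],
    [4.4,0,0,0,0],
    [4.4,0,0,0,0],
    [4.4,0,0,-3,0],
    [4.4,0,0,-5,0],
    [4.4,0,0,0,0]
  ]
}}

```text
time_s: 39.3
tcp_pos: [0.4347, -0.4146, 0.271]
eef_rot: [-179.6, 0.0, -126.3]
contact_force: [0.0, 0.4, 0.2]
gripper_width: 0.0439
```

```bash
python3 - <<'E'
from h import *
st()
im=shot("side"); crop(im,280,40,410,180,5,"pics/s31.png")
im=shot("top"); crop(im,250,90,410,210,5,"pics/t31.png"); handle(im,(270,150,292,188),"file")
E
```

```text
t 39.3 p [ 0.4347 -0.4146  0.271 ] rpy [-179.6    0.  -126.3] F [0.  0.4 0.2] w 4.39 j [-25.  12.  -6.   0. -72. -11.]
file centre [0.5313 0.1063] yaw -4.6 len 0.0913 w 0.0222 butt [0.4858 0.1099]
```

View pics/s31.png

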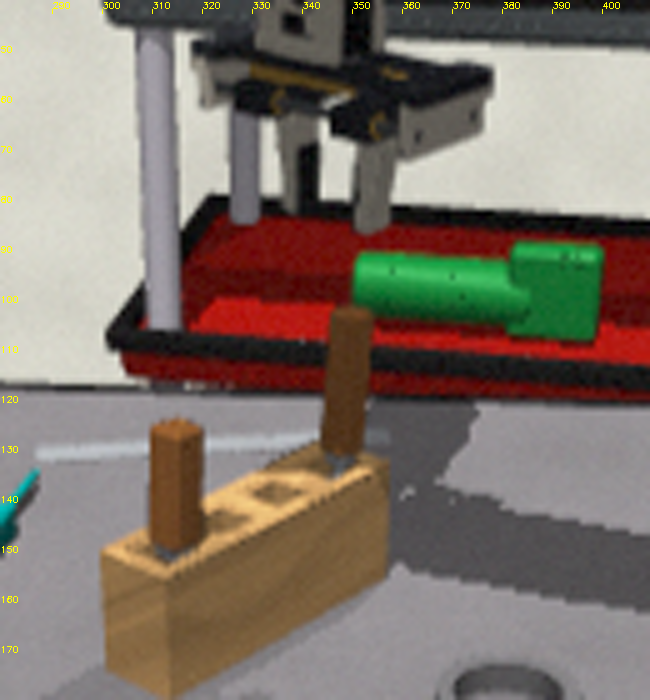

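View pics/t31.png

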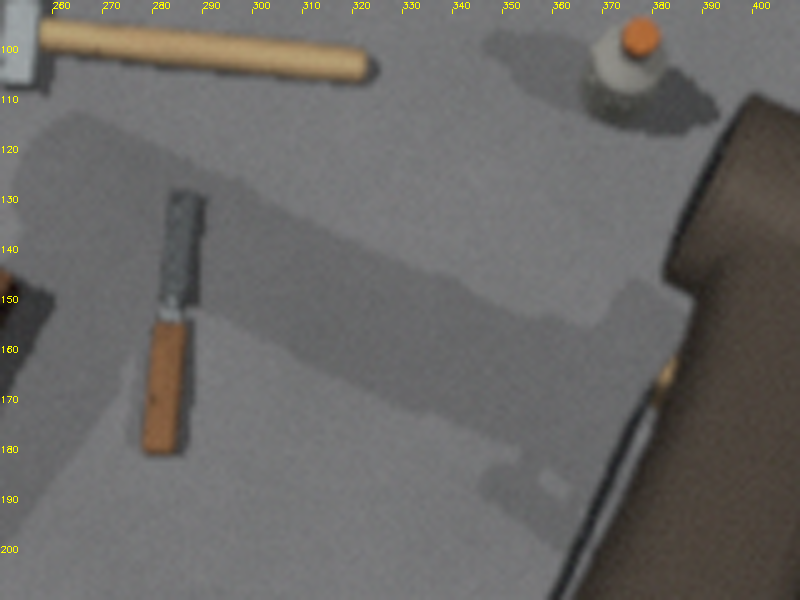

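```bash
python3 - <<'E'
from h import *
go(.495,.1092,.15,175.4,4.4,10)
E
```

```text
now [ 0.4331 -0.4131  0.2668] -126.3 dyaw -58.3 j6 -11.4 rows 10 t 39.4
[[4.4, -4.57, 2.6, 1.17, 5.8], [4.4, -4.29, 3.05, 1.17, 5.8], [4.4, -3.96, 3.47, 1.17, 5.8], [4.4, -3.58, 3.85, 1.17, 5.8], [4.4, -3.17, 4.19, 1.17, 5.8], [4.4, -2.73, 4.49, 1.17, 5.8], [4.4, -2.26, 4.75, 1.17, 5.8], [4.4, -1.77, 4.95, 1.17, 5.8], [4.4, -1.26, 5.11, 1.17, 5.8], [4.4, -0.73, 5.21, 1.17, 5.8]]
```

Emit:
{"op": "servo_tool", "data": {
  "steps": [
    [4.4,-4.6,2.6,0,5.8],
    [4.4,-4.3,3.1,0,5.8],
    [4.4,-4.0,3.5,0,5.8],
    [4.4,-3.6,3.9,1.0,5.8],
    [4.4,-3.2,4.2,1.5,5.8],
    [4.4,-2.7,4.5,2.0,5.8],
    [4.4,-2.3,4.7,2.0,5.8],
    [4.4,-1.8,4.9,2.0,5.8]
  ]
}}

```text
time_s: 40.4
tcp_pos: [0.4816, 0.0073, 0.18]
eef_rot: [-180.0, -0.1, -172.9]
contact_force: [0.4, -0.6, -0.8]
gripper_width: 0.044
```

Emit:
{"op": "servo_tool", "data": {
  "steps": [
    [4.4,-1.3,5.1,2.0,5.8],
    [4.4,-0.7,5.2,1.5,5.8],
    [4.4,0,0,0,0],
    [4.4,0,0,0,0]
  ]
}}

```text
time_s: 40.9
tcp_pos: [0.4937, 0.1099, 0.1455]
eef_rot: [-179.9, -0.1, 175.8]
contact_force: [0.2, -0.5, 0.3]
gripper_width: 0.0442
```

```bash
python3 - <<'E'
from h import *
go(.495,.1092,.004,175.4,4.4,4)
im=shot("side"); crop(im,200,170,360,290,5,"pics/s32.png")
print(proj("side",[[.484,.11,.012]]))
E
```

```text
now [0.4937 0.1099 0.1455] 175.8 dyaw -0.4 j6 -129.1 rows 4 t 40.9
[[4.4, -0.03, -0.02, 3.54, 0.1], [4.4, -0.03, -0.02, 3.54, 0.1], [4.4, -0.03, -0.02, 3.54, 0.1], [4.4, -0.03, -0.02, 3.54, 0.1]]
[[313.69759226 244.52413713]]
```

View pics/s32.png

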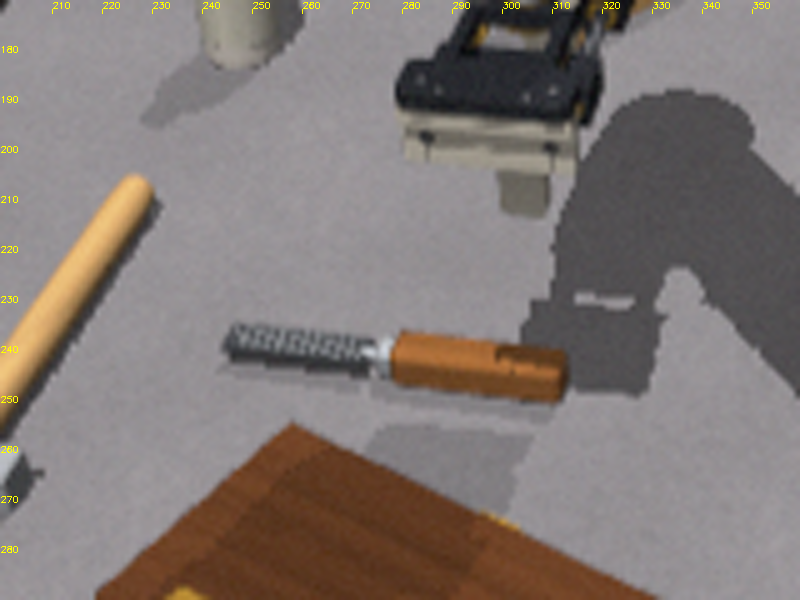

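Emit:
{"op": "servo_tool", "data": {
  "steps": [
    [4.4,-0.1,-0.1,4.0,0],
    [4.4,0,0,4.0,0],
    [4.4,0,0,4.0,0],
    [4.4,0,0,1.9,0],
    [4.4,0,0,0,0],
    [2.0,0,0,0,0],
    [2.0,0,0,0,0],
    [2.0,0,0,0,0]
  ],
  "squeeze": 3
}}

```text
time_s: 41.95
tcp_pos: [0.496, 0.1093, 0.0086]
eef_rot: [179.9, 0.1, 175.7]
contact_force: [-0.3, -1.1, 5.6]
gripper_width: 0.024
```

Emit:
{"op": "servo_tool", "data": {
  "steps": [
    [2.0,0,0,0,0],
    [2.0,0,0,0,0],
    [2.0,0,0,-1,0],
    [2.0,0,0,-3,0],
    [2.0,0,0,-3,0],
    [2.0,0,0,-5,0],
    [2.0,0,0,-6,0],
    [2.0,0,0,0,0]
  ]
}}

```text
time_s: 42.95
tcp_pos: [0.4976, 0.1103, 0.1926]
eef_rot: [179.7, 0.4, 175.7]
contact_force: [-0.6, -0.2, -1.6]
gripper_width: 0.0242
```

```bash
python3 - <<'E'
from h import *
st()
im=shot("side"); crop(im,220,110,380,230,5,"pics/s33.png")
E
```

```text
t 42.95 p [0.4976 0.1103 0.1926] rpy [179.7   0.4 175.7] F [-0.6 -0.2 -1.6] w 2.42 j [  35.    6.  -23.    0.  -60. -129.]
```

View pics/s33.png

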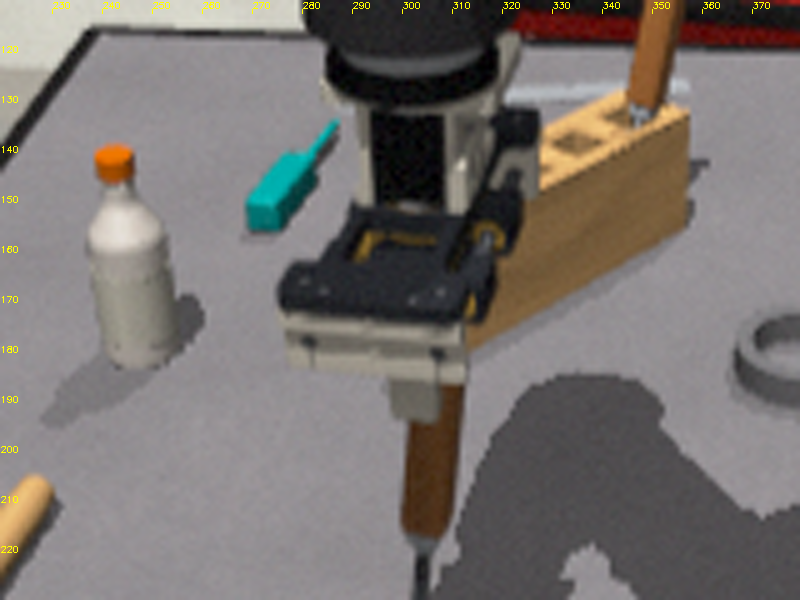

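Emit:
{"op": "servo_tool", "data": {
  "steps": [
    [2.0,0,0,0,0],
    [2.0,0,0,-3,0],
    [2.0,0,0,-4,0],
    [2.0,0,0,-4,0],
    [2.0,0,0,0,0]
  ],
  "squeeze": 10
}}

```text
time_s: 43.62
tcp_pos: [0.4964, 0.1095, 0.2992]
eef_rot: [179.9, 0.1, 175.7]
contact_force: [-0.6, 0.1, -1.7]
gripper_width: 0.024
```

```bash
python3 - <<'E'
from h import *
st()
im=shot("side"); crop(im,250,80,380,220,5,"pics/s34.png")
go(.4686,-.3646,.31,-126.3,2.0,9)
E
```

```text
t 43.62 p [0.4964 0.1095 0.2992] rpy [1.799e+02 1.000e-01 1.757e+02] F [-0.6  0.1 -1.7] w 2.4 j [  35.    2.  -13.    0.  -74. -129.]
now [0.4954 0.1093 0.2972] 175.7 dyaw 58.0 j6 -129.0 rows 9 t 43.67
[[2.0, -0.1, -5.27, -0.14, -6.4], [2.0, 0.49, -5.25, -0.14, -6.4], [2.0, 1.08, -5.16, -0.14, -6.4], [2.0, 1.65, -5.01, -0.14, -6.4], [2.0, 2.2, -4.79, -0.14, -6.4], [2.0, 2.73, -4.51, -0.14, -6.4], [2.0, 3.22, -4.18, -0.14, -6.4], [2.0, 3.67, -3.79, -0.14, -6.4], [2.0, 4.07, -3.36, -0.14, -6.4]]
```

View pics/s34.png

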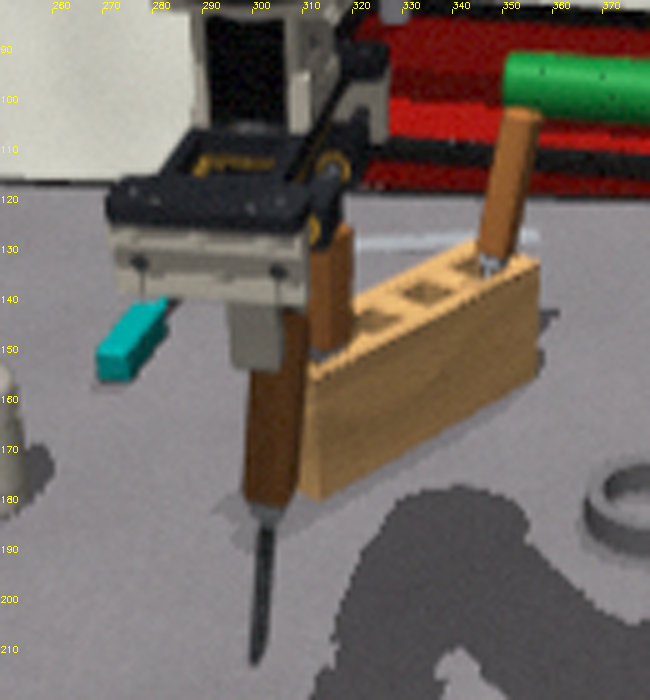

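```bash
python3 - <<'E'
from h import *
P,q=inplane([(300.5,212.5),(303,180.5)]); print(P.round(4),q.round(2))
a=np.radians(-126.3); X=np.array([np.cos(a),np.sin(a)])
t=np.array([.4686,-.3646])-X*q[0,0]/100; print(t)
go(t[0],t[1],.31,-126.3,2.0,9)
E
```

```text
[[0.5144 0.1079 0.1153]
 [0.503  0.1087 0.2122]] [[-1.91 18.19]
 [-0.76  8.5 ]]
[ 0.45730674 -0.3799739 ]
now [0.4954 0.1093 0.2972] 175.7 dyaw 58.0 j6 -129.0 rows 9 t 43.67
[[2.0, 0.01, -5.45, -0.14, -6.4], [2.0, 0.62, -5.42, -0.14, -6.4], [2.0, 1.23, -5.31, -0.14, -6.4], [2.0, 1.82, -5.14, -0.14, -6.4], [2.0, 2.38, -4.9, -0.14, -6.4], [2.0, 2.92, -4.61, -0.14, -6.4], [2.0, 3.42, -4.25, -0.14, -6.4], [2.0, 3.87, -3.84, -0.14, -6.4], [2.0, 4.28, -3.38, -0.14, -6.4]]
```

Emit:
{"op": "servo_tool", "data": {
  "steps": [
    [2.0,0,-5.4,-2.5,-6.4],
    [2.0,0.6,-5.4,0,-6.4],
    [2.0,1.2,-5.3,0,-6.4],
    [2.0,1.8,-5.1,0,-6.4],
    [2.0,2.4,-4.9,0,-6.4],
    [2.0,2.9,-4.6,0,-6.4],
    [2.0,3.4,-4.3,0,-6.4],
    [2.0,3.9,-3.9,0,-6.4]
  ]
}}

```text
time_s: 44.68
tcp_pos: [0.4606, -0.3266, 0.3199]
eef_rot: [179.8, -0.1, -132.9]
contact_force: [1.1, 0.1, -1.0]
gripper_width: 0.0239
```

Emit:
{"op": "servo_tool", "data": {
  "steps": [
    [2.0,4.3,-3.4,0,-6.8],
    [2.0,0,0,0,0],
    [2.0,0,0,0,0]
  ]
}}

```text
time_s: 45.05
tcp_pos: [0.4563, -0.3796, 0.3201]
eef_rot: [179.8, -0.0, -126.4]
contact_force: [-0.2, -0.1, -0.4]
gripper_width: 0.0238
```

```bash
python3 - <<'E'
from h import *
st()
im=shot("side"); crop(im,280,40,410,180,5,"pics/s35.png")
print(proj("side",[[.4686,-.3646,.095],[.4686,-.3646,.14]]))
go(.4573,-.380,.31,-126.3,2.0,1)
E
```

```text
t 45.05 p [ 0.4563 -0.3796  0.3201] rpy [ 179.8   -0.  -126.4] F [-0.2 -0.1 -0.4] w 2.38 j [-21.  10.  -1.  -0. -79. -16.]
[[335.66081877 137.28554499]
 [335.63181461 125.42541504]]
now [ 0.4567 -0.3791  0.3209] -126.4 dyaw 0.1 j6 -15.5 rows 1 t 45.1
[[2.0, 0.03, -0.1, 1.09, -0.1]]
```

View pics/s35.png

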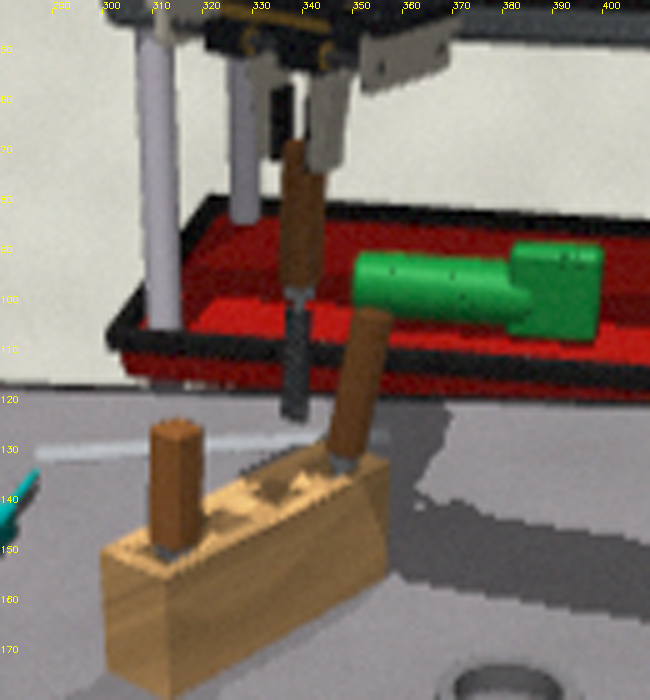

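```bash
python3 - <<'E'
from h import *
P,q=inplane([(338.1,123.9),(338.7,98)]); print(P.round(4),q.round(2))
o,_=ray("side",[[0,0]]); print(o)
a=np.radians(-126.4); X=np.array([np.cos(a),np.sin(a)]);Y=np.array([np.sin(a),-np.cos(a)])
for d in (X,Y): print(proj("side",[[.4686,-.3646,.14],np.r_[.4686+.01*d[0],-.3646+.01*d[1],.14]]))
im=shot("top"); crop(im,330,100,490,220,5,"pics/t35.png")
E
```

```text
[[ 0.4608 -0.3735  0.1419]
 [ 0.4592 -0.3758  0.2339]] [[-0.7  17.9 ]
 [-0.41  8.71]]
[0.35165867 0.89255794 0.7147841 ]
[[335.63181461 125.42541504]
 [337.5508383  124.50032748]]
[[335.63181461 125.42541504]
 [337.80742035 126.2240538 ]]
```

View pics/t35.png

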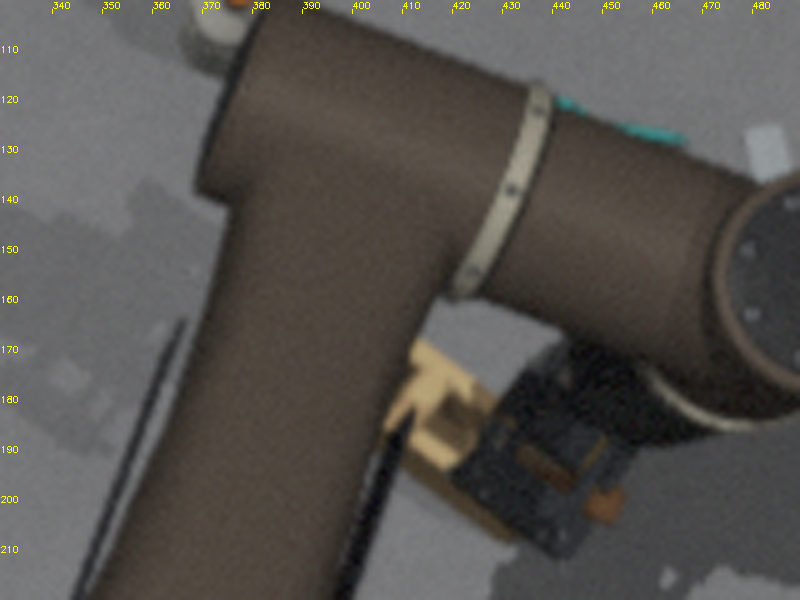

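Emit:
{"op": "servo_tool", "data": {
  "steps": [
    [2.0,-0.8,0,2,0],
    [2.0,0,0,1.5,0],
    [2.0,0,0,1,0],
    [2.0,0,0,0,0]
  ]
}}

```text
time_s: 45.65
tcp_pos: [0.4615, -0.3731, 0.2769]
eef_rot: [179.9, -0.0, -126.3]
contact_force: [-1.5, 0.3, -0.7]
gripper_width: 0.0238
```

```bash
python3 - <<'E'
from h import *
st()
im=shot("side"); crop(im,280,40,410,180,5,"pics/s36.png")
E
```

```text
t 45.65 p [ 0.4615 -0.3731  0.2769] rpy [ 179.9   -0.  -126.3] F [-1.5  0.3 -0.7] w 2.38 j [-20.  11.  -5.  -0. -73. -16.]
```

View pics/s36.png

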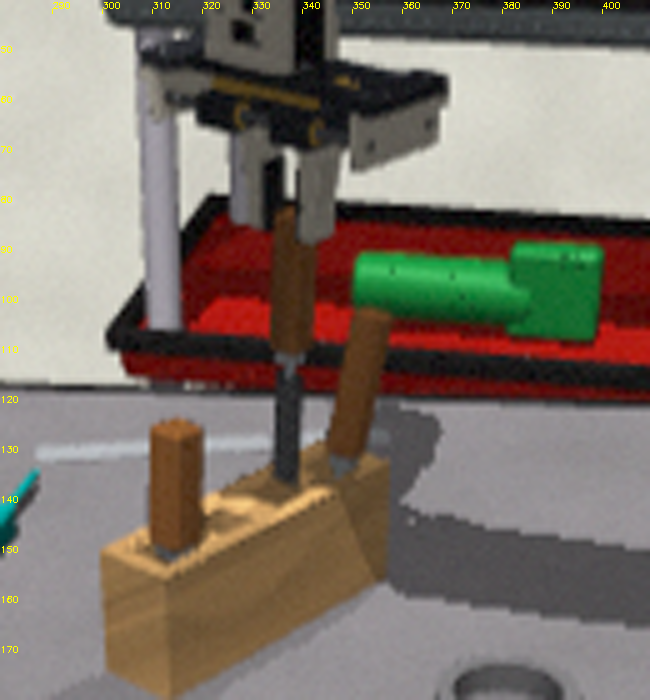

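Emit:
{"op": "servo_tool", "data": {
  "steps": [
    [2.0,-0.3,-0.2,0.5,0],
    [2.0,0,0,1,0],
    [2.0,0,0,1,0],
    [2.0,0,0,1,0],
    [2.0,0,0,1,0],
    [2.0,0,0,0,0]
  ],
  "squeeze": 6
}}

```text
time_s: 46.45
tcp_pos: [0.4646, -0.372, 0.2314]
eef_rot: [179.9, -0.0, -126.3]
contact_force: [0.1, -0.9, -0.8]
gripper_width: 0.0239
```

```bash
python3 - <<'E'
from h import *
st()
im=shot("side"); crop(im,280,40,410,180,5,"pics/s37.png")
E
```

```text
t 46.45 p [ 0.4646 -0.372   0.2314] rpy [ 179.9   -0.  -126.3] F [ 0.1 -0.9 -0.8] w 2.39 j [-20.  13.  -9.  -0. -68. -16.]
```

View pics/s37.png

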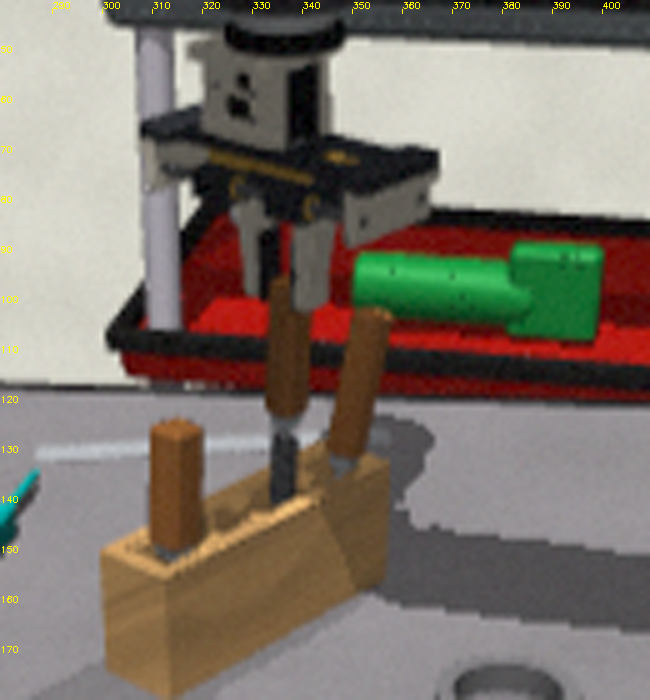

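Emit:
{"op": "servo_tool", "data": {
  "steps": [
    [2.0,0,0,1,0],
    [2.0,0,0,1,0],
    [2.0,0,0,0.8,0],
    [2.0,0,0,0.5,0],
    [2.0,0,0,0.3,0],
    [2.0,0,0,0,0]
  ]
}}

```text
time_s: 47.25
tcp_pos: [0.4651, -0.3722, 0.1964]
eef_rot: [180.0, -0.0, -126.3]
contact_force: [0.6, 0.4, -0.9]
gripper_width: 0.0239
```

Emit:
{"op": "servo_tool", "data": {
  "steps": [
    [2.0,0,0,0.3,0],
    [2.0,0,0,0,0]
  ]
}}

```text
time_s: 47.5
tcp_pos: [0.4651, -0.3722, 0.1935]
eef_rot: [180.0, 0.0, -126.3]
contact_force: [-0.4, -0.5, -1.1]
gripper_width: 0.024
```

```bash
python3 - <<'E'
from h import *
st()
im=shot("side"); crop(im,280,40,410,180,5,"pics/s38.png")
E
```

```text
t 47.5 p [ 0.4651 -0.3722  0.1935] rpy [ 180.     0.  -126.3] F [-0.4 -0.5 -1.1] w 2.4 j [-20.  14. -12.  -0. -63. -16.]
```

View pics/s38.png

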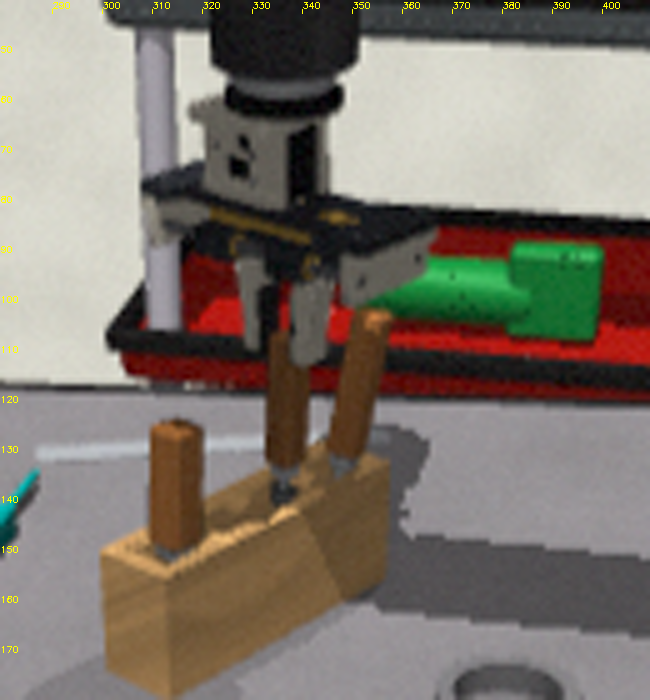

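Emit:
{"op": "servo_tool", "data": {
  "steps": [
    [2.0,0,0,0.4,0],
    [2.0,0,0,0.2,0],
    [2.0,0,0,0,0]
  ]
}}

```text
time_s: 47.92
tcp_pos: [0.465, -0.3721, 0.1873]
eef_rot: [180.0, -0.0, -126.3]
contact_force: [-1.0, -0.1, -1.6]
gripper_width: 0.0239
```

Emit:
{"op": "servo_tool", "data": {
  "steps": [
    [2.0,0,0,0.2,0],
    [2.0,0,0,0.2,0],
    [2.0,0,0,0,0]
  ]
}}

```text
time_s: 48.3
tcp_pos: [0.4663, -0.3732, 0.1855]
eef_rot: [-179.8, -0.0, -126.3]
contact_force: [0.0, 0.1, 8.0]
gripper_width: 0.0243
```

Emit:
{"op": "servo_tool", "data": {
  "steps": [
    [2.0,0,0,-0.2,0],
    [4.0,0,0,0,0],
    [4.0,0,0,0,0],
    [4.0,0,0,0,0],
    [4.0,0,0,-3,0],
    [4.0,0,0,-5,0],
    [4.0,0,0,-3,0],
    [4.0,0,0,0,0]
  ]
}}

```text
time_s: 49.3
tcp_pos: [0.4662, -0.3729, 0.2985]
eef_rot: [-179.7, 0.0, -126.3]
contact_force: [0.6, 0.5, -1.0]
gripper_width: 0.0403
```

Emit:
{"op": "servo_tool", "data": {
  "steps": [
    [4.0,0,0,0,0],
    [4.0,0,0,0,0],
    [4.0,0,0,0,0],
    [4.0,0,0,0,0],
    [4.0,0,0,0,0],
    [4.0,0,0,0,0],
    [4.0,0,0,0,0],
    [4.0,0,0,0,0]
  ]
}}

```text
time_s: 50.3
tcp_pos: [0.4652, -0.3722, 0.2956]
eef_rot: [-180.0, 0.0, -126.3]
contact_force: [0.4, 1.3, -0.4]
gripper_width: 0.0401
```

```bash
python3 - <<'E'
from h import *
st()
im=shot("side"); crop(im,280,40,410,180,5,"pics/s39.png")
E
```

```text
t 50.3 p [ 0.4652 -0.3722  0.2956] rpy [-180.     0.  -126.3] F [ 0.4  1.3 -0.4] w 4.01 j [-20.  11.  -3.  -0. -76. -16.]
```

View pics/s39.png

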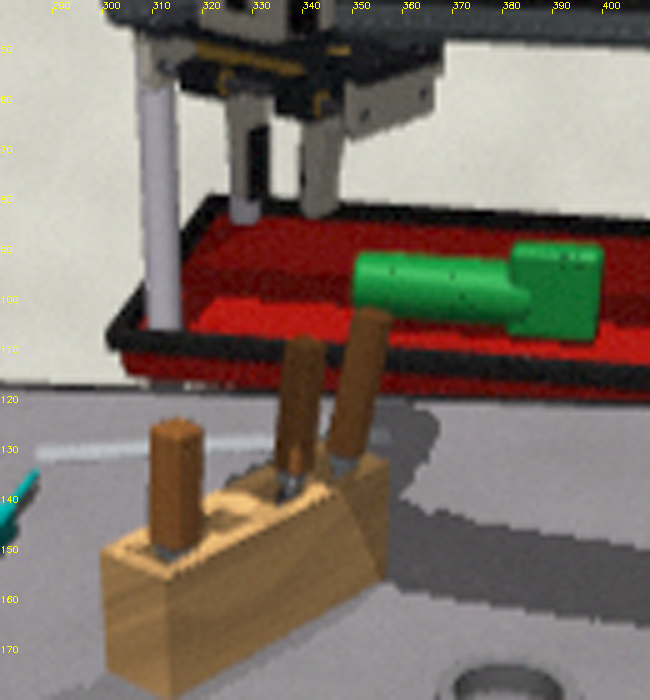

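All three tools stand in pockets: awl (313,137), file (339,125) and chisel (351,118) in the side view. I'll clear the arm for a last look.

Emit:
{"op": "servo_tool", "data": {
  "steps": [
    [4.0,0,0,-3,0],
    [4.0,5,0,0,0],
    [4.0,5,0,0,0],
    [4.0,5,0,0,0],
    [4.0,5,0,0,0],
    [4.0,3,0,0,0],
    [4.0,0,0,0,0],
    [4.0,0,0,0,0]
  ]
}}

```text
time_s: 51.35
tcp_pos: [0.329, -0.5573, 0.3254]
eef_rot: [180.0, 0.0, -126.3]
contact_force: [1.3, 0.2, -0.5]
gripper_width: 0.04
```

```bash
python3 - <<'E'
from h import *
st()
im=shot("side"); cv2.imwrite("pics/sF.png",im); im=shot("top"); cv2.imwrite("pics/tF.png",im)
b=cv2.imread("pics/top0.png")
for n,bx in dict(hammer=(240,80,330,112),glue=(360,88,392,118),).items():
    x0,y0,x1,y1=bx; print(n,cv2.phaseCorrelate(np.float32(cv2.cvtColor(b,6)[y0:y1,x0:x1]),np.float32(cv2.cvtColor(im,6)[y0:y1,x0:x1])))
E
```

```text
t 51.35 p [ 0.329  -0.5573  0.3254] rpy [ 180.     0.  -126.3] F [ 1.3  0.2 -0.5] w 4.0 j [-42.  15.   6.  -0. -81.   6.]
hammer ((-0.1242238273768379, 0.029389145996487898), 0.8162533428933886)
glue ((-0.12763753391844546, -0.03515385246118541), 0.9149885748823484)
```

View pics/sF.png

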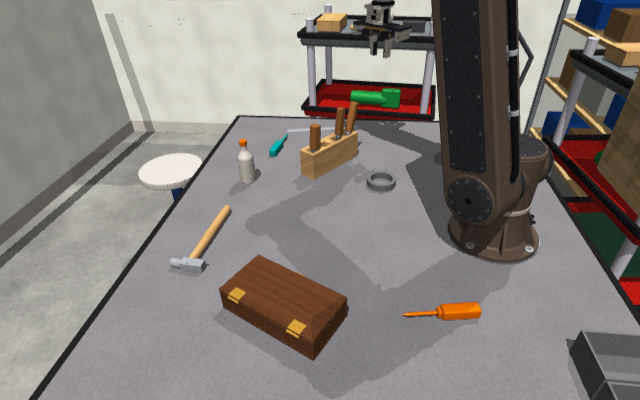

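View pics/tF.png

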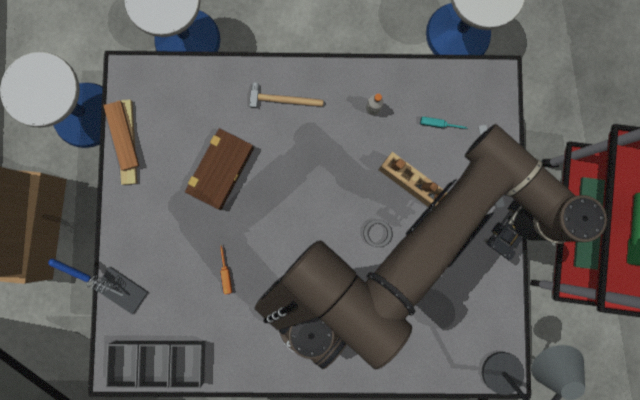

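```bash
python3 - <<'E'
from h import *
im=cv2.imread("pics/sF.png")
a=cv2.resize(im[245:365,205:360],None,fx=4,fy=4,interpolation=2); b=cv2.resize(im[85:185,295:365],None,fx=4.8,fy=4.8,interpolation=2)
b=b[:480]; cv2.imwrite("pics/fin.png",cv2.resize(np.hstack([a,b]),None,fx=.82,fy=.82))
xc=np.array([np.cos(np.radians(63.4)),np.sin(np.radians(63.4)),0]);yc=np.array([-xc[1],xc[0],0]);c=np.array([.5205,.324,0])
print(proj("side",[c+sx*.066*xc+sy*.126*yc+[0,0,.062] for sx,sy in((-1,-1),(-1,1),(1,1),(1,-1))]).round(1))
E
```

```text
[[258.6 252.9]
 [348.4 295.9]
 [313.4 341.2]
 [219.  287.8]]
```

View pics/fin.png

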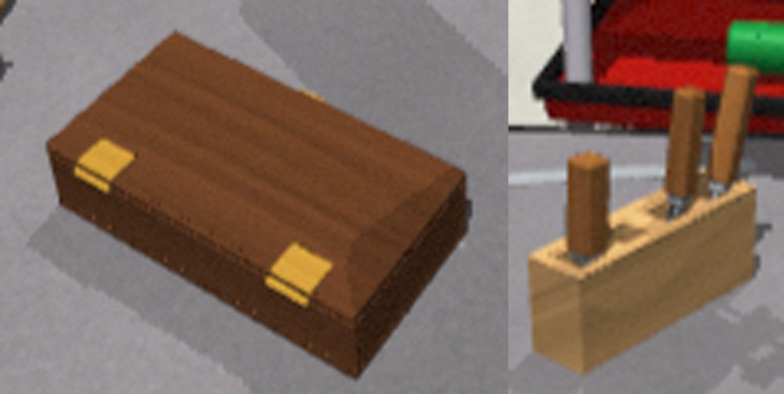

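```bash
python3 -c "
from plant import r
print(r.close_job())"
```

```text
the job is handed in; nothing more can be done
None
```

I handed the job in at about 51 s, with both blocks in the case, the lid shut and all three tools standing in the block. The bar and the driver weren't on the bench, so I didn't handle either.

- **Blocks:** I set the vee and the disc into their slots. The gripper stopped at the height expected for a seated block, and both looked seated before I closed the lid.
- **Lid:** I pressed it shut until it resisted with 22 N. In the last side picture its near corner is within about 1.5 pixels of where a shut lid should be.
- **Tools:** The awl, chisel and file stand tip down in three separate pockets, each lowered until the arm felt contact. I gripped each near the end of its handle so it swung tip down.
- **Lean:** The awl is upright, but the file leans roughly 10° and the chisel roughly 15°, both resting in their pockets. The chisel leaned more after I let go of it, and I left it as it was.
- **Left alone:** The hammer and glue had not moved (shift under 0.2 pixel). I checked the tape only by eye, and it looked to be in the same place.
- **Disagreement:** Two estimates of where the chisel and file tips hung differed by about 1 cm. I aimed between them, and both tools still went into their pockets.

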